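# Free the hood's hidden safety catch and reset the cut-out

### The arm

A 6-joint arm with a two-finger parallel gripper is mounted at the origin on a cart in front of the work surface, level with it; the furniture and walls round the work are solid. World frame = base frame: x ahead of the robot, y to its left, z up, the work surface at z = 0. Lengths are in mm, angles in rad, forces in N, time in s.
With the tool pointing down it reaches from about 350 to 975 mm from the base axis. Payload 7.1 kg.
Tool frame: the origin (TCP) lies on the mounting face of the last link; the fingertips stand 182 mm ahead of it and the grasp point (between the pads) lies 163 mm ahead of it (ctrl.tip_reach is the distance from the TCP to the fingertips, in mm); z points along the fingers, y is the direction in which the jaws open and shut (so a half turn about z gives the same grasp; the last joint's range is limited). The gripper opens to 88 mm and grips with 3 to 60 N. Pads are 20 mm wide; open, the fingers measure 115 mm over their backs; the gripper's body (75 mm by 178 mm) begins 61 mm behind the grasp point.
Start: joints at [1.312, 0.423, 1.63, -0, 1.089, -0.019], TCP at [148.412, 607.108, 404.675] pointing down, gripper open.
Joint ranges: [-3, 3], [-0.9, 2.11], [0.09, 2.58], [-1.31, 4.45], [0.11, 2.69], [-2.54, 2.54]. Speed limits (rad/s): [2.39, 2.39, 3.01, 3.14, 3.14, 3.14].

### API

Orientations are given as a rotation vector (axis times angle).
In Python, from workcell import ctrl gives the robot as it stands.
- The arm moves only by the tool jog_arm, never from a script. Its argument "steps" is a list that holds one entry, the list of rows, each a list of 7 numbers: the shift along the tool's x, y, z in m, then the turn, a rotation vector about the tool's x, y, z in degrees, then the gripper's target within -1 to 1 (shut at 1, half-way at 0, fully open at -1). A call has 1 to 20 rows; each row shifts and turns the commanded pose from where the row before left it, along the tool's axes as they then stand; what a row does not reach is not made up. A row lasts 1/12 s, in which the tool goes at most 41.7 mm and 7.16 degrees, less where a joint would pass 70% of its speed; a pose out of reach is approached as far as the arm can. A call is refused whole if a number of a shift passes 0.0417 or a number of a turn 7.16, either way. A call with a gripper value outside its range is refused whole. The fingers move at their own pace and stop on an object; the grip force is fixed at half the most. Time passes only in rows, so rows that do not move let the fingers close. It gives the time, the measured TCP pose, the force and the opening at its end, in the units of the state.
- ctrl.get_obs(): the state, without advancing time (a new reading comes with each control period).
- ctrl.get_image(name): name is "scene" or "top" or "wrist"; returns the picture (480x640x3 uint8, red, green, blue); there is no depth.
- ctrl.camera_info(name): a dict with "fx", "fy", "cx", "cy" (pixels), "dist" ([k1, k2, p1, p2, k3] as OpenCV has them; the pictures are not rectified), "origin" and "attitude" of the camera in the world; the wrist camera has in their place "T_tool_cam" (4x4, takes a point from camera to tool coordinates, whose origin is the TCP and whose axes are the flange's). Camera axes: x right, y down, z forward; pixel columns grow to the right and rows downward; lengths in mm; the calibration is good to about 2 mm. A picture is of the moment at which its call begins: read the wrist's pose just before it. camera_info takes no time and is no camera call.
- ctrl.close_job(): hands the job in, once; it reports no verdict.
Trained networks look in the newest picture that a camera, given by its name, has taken for a name from the list of things; names that differ only in an ending like _2 or _b are one class to them, and where a whole thing is asked for, a point or a joint stands for the part that bears it (a point fixed in the world has none). Each returns a list of dicts, best first, with "p" (0 to 1); they miss things now and then, are a little off and sometimes report something else, mostly with a low value. They report only what shows in the picture. A call takes as long as a camera call.
- ctrl.look_for(thing, camera): "bbox" ([left, top, right, bottom] in pixels, round what is visible of it).
- ctrl.trace(thing, camera): "pixels" (480x640 bool, what is visible of it) and "bbox" ([left, top, right, bottom] in pixels, round what is visible of it).
- ctrl.landmark_of(thing, camera): "uv" ([column, row] in pixels: a listed point, or the origin of a listed thing).
The state is a dict: "t": time; "qpos": joint angles; "qvel": joint speeds; "joint_torque": joint torques, N m; "ee_pos": TCP position; "orientation": TCP orientation; "ft_force": force on the tool from outside, world axes, zero at the start; "moment": the same for the moment, N m; "width": finger opening in mm.
Only numpy, scipy, OpenCV 4.12 (cv2) and the standard library are available. Lean on these libraries where they do the work, as an engineer would, in place of code of your own. Each camera call takes 0.05 s, during which the arm holds its last target.

### The job

The bench cut-out unit has tripped and its hood has popped up on the safety catch. Reach under the raised front edge, push the hidden sprung catch to the left while lifting, and open the hood well up so that it stays there; then swing the reset lever under it fully to its stop, let it spring back, and leave the hood open. Do not disturb the things lying round the unit.

Things in the scene. Friction and masses are not known exactly. Their poses are not given: they have to be found in the camera images.
- unit: Grey bench cut-out unit, fixed to the bench. Origin under its centre at bench level; x from its front panel to its rear, y to its left as the robot faces it, z up. Front panel: outer face 75 mm before the origin, 150 mm wide, top edge 105 mm above the bench; jacks and a switch stand 6 mm out of it below 45 mm. Inside, the deck is 50 mm, the side walls 65 mm above the bench.
- hood (a joint): Angle of the hood on its rear hinge (rad): 0 as popped (8 degrees above level, resting on stops), 1.5 fully open (just past upright). The axis is parallel to the unit's y. A stiff friction hinge: it stays where it is left; 4 to 5 N upward at the lip lifts it. The catch stops it after about 0.03 rad unless held aside.
- hood_hinge (a point): Point on the hood's hinge axis, in the middle: 95 mm behind the unit's origin, 108 mm above the bench.
- hood_lip (a point): Middle of the hood's rolled front edge, a 9 mm round hem 160 mm long along the unit's y, 210 mm from the hinge axis. As popped it is 138 mm above the bench and overhangs the front panel by 38 mm; the hood is a 3 mm sheet and its side skirts (26 mm deep) end level with the panel, so the space under the overhang is open to the front and the sides.
- striker (a point): Foot of the small steel striker that hangs 33 mm below the hood's underside, 150 mm from the hinge and 12 mm right of the middle; the catch's nose holds it behind the front panel. When the hood is open it sticks out towards the robot.
- catch (a joint): Travel of the sprung safety catch (m): 0 at rest, grows as it is pushed to the unit's left (+y of the unit), 0.022 at its stop. The hood is free from about 0.012 on; the catch may be let go once the hood is up by 0.1 rad. Its spring takes 1.5 N to start and 5 N at the stop, and pushes it back.
- catch_tab (a point): Centre of the catch's steel tab, hidden under the hood's overhang in front of the panel: 6 mm thick along y, 21 mm along x (from the panel forward; its front edge is 16 mm behind the middle line of the lip), from 72 to 118 mm above the bench. At rest it is on the unit's middle line, 86 mm before the unit's origin. Push it on its right side.
- reset_lever (a joint): Angle of the sprung reset lever under the hood (rad): 0 at rest, grows as its peg swings to the unit's left, 1.0 at its stop. A spring (0.7 N at rest, 2.5 N at the stop, at the peg) brings it back to 0 when let go.
- lever_peg (a point): Top of the upright grey peg at the lever's end: 12 mm across, from 73 to 107 mm above the bench. At rest it is at the right end of its swing, 57 mm from the pivot.
- lever_pivot (a point): On the lever's upright axis, 70 mm above the bench, over the low black cut-out block (60x56 mm, top 66 mm above the bench) on the unit's deck. The block is turned and shifted a little from start to start. At rest the lever points to the front, 0.5 rad to the right of the block's own front direction; at its stop 0.5 rad to the left.
- flux_tin: Bystander: low round tin, 47 mm across, 22 mm high. Origin at its underside.
- solder_spool: Bystander: spool of solder, 56 mm across, 42 mm high. Origin at its underside.
- bottle: Bystander: dropper bottle, 34 mm across, 102 mm high. Origin at its underside.
- heatsink: Bystander: finned heatsink, 40x60x27 mm. Origin at its underside.
- tape: Bystander: roll of tape lying flat, 65 mm across, 18 mm high. Origin at its underside.
- film_cap: Bystander: film capacitor lying flat, 80x18x14 mm with its leads. Origin at its underside.

How it is judged (in metres and radians):
On the way, in this order (a step that is already met when the one before it is completed fails the run):
1. the hood is lifted past its safety catch while the catch is held aside (value of joint catch above 0.01 m and value of joint hood above 0.045 rad), for 0.04 s.
2. the hood is opened well up (more than 1.1 rad of 1.5) (value of joint hood above 1.1 rad), for 0.2 s.
3. the reset lever is swung to its stop (more than 0.93 of 1.0 rad) with the hood open (value of joint reset_lever above 0.93 rad and value of joint hood above 1.1 rad), for 0.1 s.
At the end, for the whole second after the job is handed in: The hood stands open by more than 1.1 rad and is at rest, the reset lever has sprung back (under 0.08 rad) after having been at its stop, and the catch is back at rest (under 3 mm) (value of joint hood above 1.1 rad and value of joint reset_lever below 0.08 rad and value of joint catch below 0.003 m and velocity of joint hood between -0.05 and 0.05 rad/s); the robot touches nothing.
It fails at once if one of the bystanders is moved by more than 30 mm (distance of any of flux_tin, solder_spool, bottle, heatsink, tape, film_cap from where it was at the start of the episode above 0.03 m).
It also fails if it takes over 50 s, if anything falls off the work surface, if the arm or the gripper's body presses on something with over 40 N, if the wrist force passes 120 N, or if a joint passes its speed limit or range.

## Working session

There is one attempt and no reset: what is moved stays moved. The work goes in short steps, Python scripts to look and compute and a tool call to move; the robot and the scene stay as the last step left them, time stands still between calls to the robot, and variables do not carry over. Pictures are saved under pics/ and viewed, and the job is handed in when it is done.

Besides the shell and the picture viewer there is one more tool, called as a command line: name --argument value ..., lists and objects as JSON in quotes. jog_arm: Moves the arm, as the interface text tells. Its arguments: {"type":"object","properties":{"steps":{"type":"array"}},"required":["steps"]}

```bash
ls; mkdir -p pics
cat > h.py <<'E'
import numpy as np, cv2
from workcell import ctrl
from scipy.spatial.transform import Rotation as R
def cam(name):
    i=ctrl.camera_info(name)
    K=np.array([[i['fx'],0,i['cx']],[0,i['fy'],i['cy']],[0,0,1]]);return i,K,np.array(i['dist'],float)
def save(name,fn):
    im=ctrl.get_image(name); cv2.imwrite('pics/'+fn,im[:,:,::-1]); return im
E
python3 - <<'E'
from h import *
o=ctrl.get_obs(); print(o)
for n in ("scene","top","wrist"):
    print(ctrl.camera_info(n)); save(n,n+'0.png')
E
```

```text
pics
{'t': 0.0, 'qpos': array([ 1.31201931e+00,  4.23824220e-01,  1.63066783e+00, -9.43601373e-06,
        1.08858428e+00, -1.90186586e-02]), 'qvel': array([-0.00031197, -0.0009966 , -0.00093931, -0.00161006, -0.00214091,
        0.00114146]), 'joint_torque': array([ 5.44267334e-05, -5.44606125e+01, -2.73678499e+01,  6.43623504e-02,
        2.24876142e-02, -1.30694075e-04]), 'ee_pos': array([148.335741  , 606.86424889, 403.92057644]), 'orientation': array([-3.75679629e-01, -3.11884999e+00,  2.30978669e-03]), 'ft_force': array([ 0.30400512,  0.3308703 , -0.4841917 ]), 'moment': array([0.03298451, 0.01668437, 0.0666136 ]), 'width': 87.92528945546411}
{'fx': 520.3286518637422, 'fy': 520.3286518637422, 'cx': 319.73457530143475, 'cy': 234.36630881192312, 'dist': array([-0.145377,  0.      ,  0.      ,  0.      ,  0.      ]), 'origin': array([131.44775968, 369.70419516, 600.88982867]), 'attitude': array([-0.83296341,  2.4103657 , -1.24944743])}
{'fx': 582.7836622169161, 'fy': 582.7836622169161, 'cx': 316.89739128086535, 'cy': 250.79681114444318, 'dist': array([-0.15324278,  0.        ,  0.        ,  0.        ,  0.        ]), 'origin': array([ 388.12087281, -203.76490136,  943.09969839]), 'attitude': array([-2.15645839,  2.07506884, -0.21500779])}
{'fx': 411.7911557662398, 'fy': 411.7911557662398, 'cx': 319.7611523548497, 'cy': 245.3584502711916, 'dist': array([-0.03747869,  0.        ,  0.        ,  0.        ,  0.        ]), 'T_tool_cam': array([[ 1.18615707e-03, -9.67398681e-01, -2.53255572e-01,
         6.97628467e+01],
       [ 9.99999214e-01,  1.25006431e-03, -9.14270937e-05,
         7.49571790e-01],
       [ 4.05032201e-04, -2.53255265e-01,  9.67399404e-01,
         1.82055825e+01],
       [ 0.00000000e+00,  0.00000000e+00,  0.00000000e+00,
         1.00000000e+00]])}
```

View pics/scene0.png

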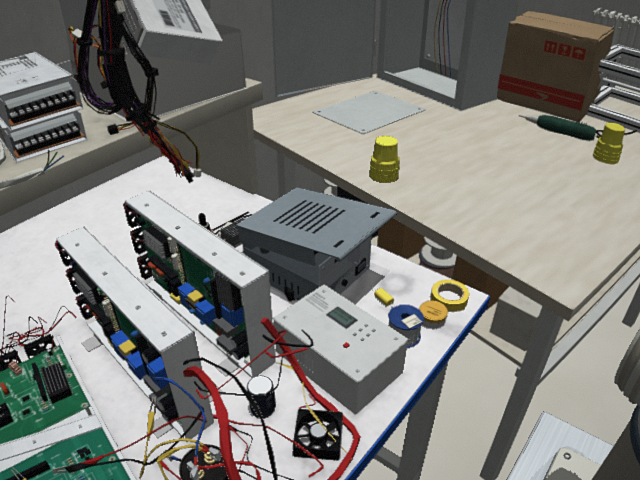

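View pics/top0.png

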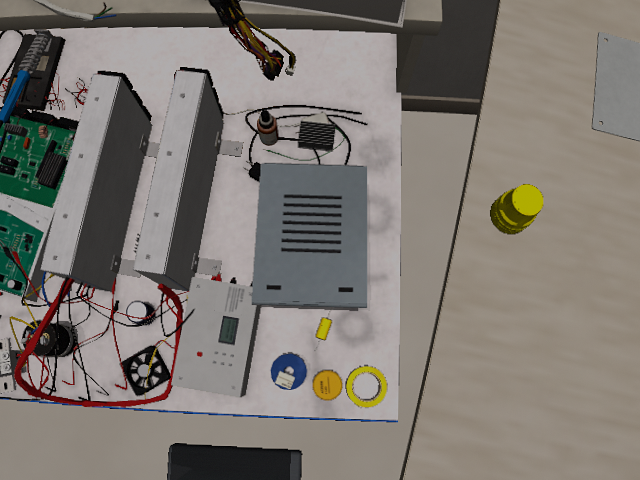

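Run:
```python
from h import *
for n in ("scene","top"):
    for t in ("hood_lip","hood_hinge","unit","lever_peg","catch_tab","striker","flux_tin","solder_spool","bottle","heatsink","tape","film_cap"):
        l=ctrl.landmark_of(t,n); print(n,t,[(np.round(d['uv']),round(d['p'],2)) for d in l[:2]])
print(ctrl.get_obs()['t'])
```

```text
scene hood_lip [(array([367., 232.]), 0.61)]
scene hood_hinge [(array([270., 205.]), 0.66)]
scene unit [(array([314., 274.]), 0.75)]
scene lever_peg []
scene catch_tab [(array([350., 252.]), 0.61)]
scene striker [(array([380., 297.]), 0.73), (array([447., 298.]), 0.4)]
scene flux_tin [(array([432., 317.]), 0.71)]
scene solder_spool [(array([402., 335.]), 0.91)]
scene bottle []
scene heatsink [(array([237., 238.]), 0.83)]
scene tape [(array([450., 298.]), 0.81)]
scene film_cap [(array([313., 274.]), 0.74), (array([382., 301.]), 0.48)]
top hood_lip [(array([310., 302.]), 0.96)]
top hood_hinge [(array([316., 166.]), 0.69)]
top unit [(array([312., 244.]), 0.9), (array([308., 305.]), 0.34)]
top lever_peg []
top catch_tab [(array([366., 386.]), 0.73)]
top striker []
top flux_tin [(array([326., 382.]), 0.82)]
top solder_spool [(array([285., 374.]), 0.59)]
top bottle [(array([265., 138.]), 0.57), (array([325., 385.]), 0.45)]
top heatsink [(array([269., 140.]), 0.59), (array([315., 139.]), 0.57)]
top tape [(array([365., 386.]), 0.92)]
top film_cap [(array([324., 328.]), 0.81)]
1.35
```

```bash
cat >> h.py <<'E'
def proj(name,P):
    i,K,d=cam(name)
    Rc=R.from_rotvec(i['attitude']).as_matrix(); 
    Pc=(np.atleast_2d(P)-i['origin'])@Rc
    return cv2.projectPoints(Pc.reshape(-1,1,3),np.zeros(3),np.zeros(3),K,d)[0].reshape(-1,2)
def ray(name,uv,z):
    i,K,d=cam(name); Rc=R.from_rotvec(i['attitude']).as_matrix()
    n=cv2.undistortPoints(np.array(uv,float).reshape(-1,1,2),K,d).reshape(-1,2)
    v=np.c_[n,np.ones(len(n))]@Rc.T; o=i['origin']
    return o+v*((z-o[2])/v[:,2])[:,None]
E
python3 - <<'E'
from h import *
from scipy.optimize import least_squares
for n,t,uv,z in [("top","lip",(310,302),142),("top","lipL",(253,305),138),("top","lipR",(368,308),138),("top","hinge",(316,166),110),
 ("scene","lip",(367,232),138),("scene","lipR",(397,208),138),("scene","lipL",(362,258),138),("scene","hinge",(270,205),108),
 ("top","flux",(326,382),15),("top","spool",(288,372),30),("top","tape",(366,386),9),("top","cap",(324,328),7),("top","bottle",(265,138),0),("top","heatsink",(316,137),20)]:
    print(n,t,np.round(ray(n,uv,z)[0],0))
pts=[("top",(-113,80,138),(253,304)),("top",(-113,-80,138),(368,307)),("scene",(-113,-80,138),(396,208)),("scene",(-113,80,138),(362,258)),("top",(-113,0,138),(310,302)),("top",(95,0,108),(316,166)),("scene",(95,0,108),(270,205))]
def f(p):
    c,s=np.cos(p[2]),np.sin(p[2]); r=[]
    for n,P,uv in pts:
        w=[p[0]+c*P[0]-s*P[1],p[1]+s*P[0]+c*P[1],P[2]]
        r+=list(proj(n,w)[0]-uv)
    return np.array(r)
s=least_squares(f,[600,-200,0],x_scale=[100,100,.3],loss='soft_l1'); print(s.x,np.round(f(s.x),1).reshape(-1,2))
E
```

```text
top lip [ 479. -195.  142.]
top lipL [ 472. -116.  138.]
top lipR [ 474. -276.  138.]
top hinge [ 688. -195.  110.]
scene lip [ 483. -197.  138.]
scene lipR [ 482. -286.  138.]
scene lipL [ 452. -138.  138.]
scene hinge [ 689. -197.  108.]
top flux [ 368. -224.   15.]
top spool [ 382. -164.   30.]
top tape [ 364. -287.    9.]
top cap [ 453. -218.    7.]
top bottle [ 776. -104.    0.]
top heatsink [ 773. -192.   20.]
[ 5.90491253e+02 -1.95364616e+02  7.93931019e-03] [[  0.4  -2.4]
 [  0.6  -1.8]
 [  0.    3.4]
 [-22.7   0.5]
 [  0.9   1.5]
 [ -0.6   2.3]
 [  0.7   1.2]]
```

Run:
```python
import cv2
a=cv2.imread('pics/scene0.png')[170:340,190:480]; cv2.imwrite('pics/s1.png',cv2.resize(a,None,fx=2.7,fy=2.7,interpolation=2))
a=cv2.imread('pics/top0.png')[150:420,170:440]; cv2.imwrite('pics/t1.png',cv2.resize(a,None,fx=2.2,fy=2.2,interpolation=2))
```

```text
(no output)
```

View pics/s1.png

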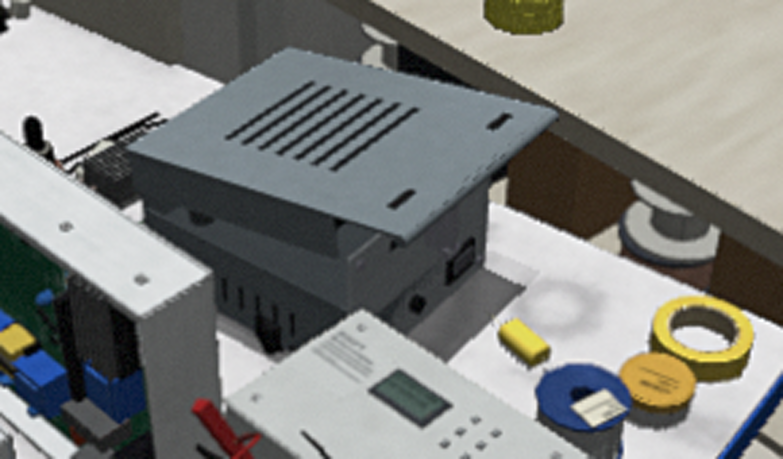

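View pics/t1.png

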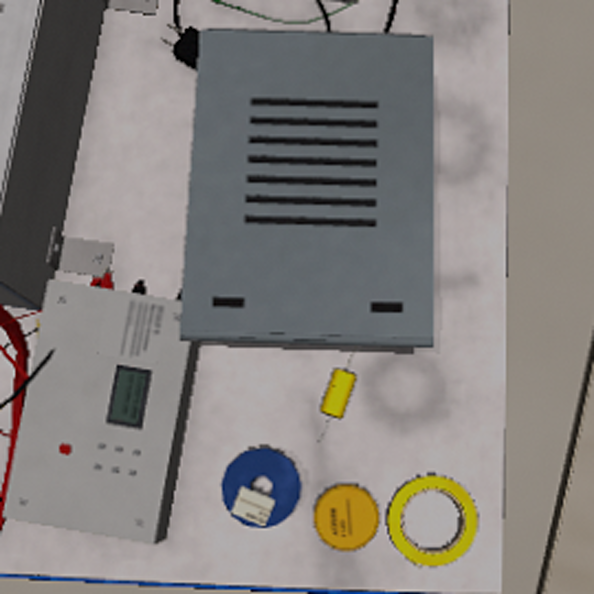

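```bash
cat >> h.py <<'E'
def plan(pt,Rt,g,p0=None,R0=None,vmax=38,wmax=6.8):
    "rows from pose to target: straight with slerp, tool axes"
    o=ctrl.get_obs()
    p0=o['ee_pos'] if p0 is None else np.array(p0,float); R0=R.from_rotvec(o['orientation']) if R0 is None else R0
    pt=np.array(pt,float); rv=(R0.inv()*Rt).as_rotvec()
    n=int(np.ceil(max(np.linalg.norm(pt-p0)/vmax,np.degrees(np.linalg.norm(rv))/wmax,1)))
    rows=[];p=p0.copy();Rc=R0
    for k in range(1,n+1):
        pk=p0+(pt-p0)*k/n; d=Rc.inv().apply(pk-p)/1000
        # shift then turn within row
        t=np.degrees(rv/n)
        d=np.round(d,4);t=np.round(t,2)
        rows.append([float(x) for x in d]+[float(x) for x in t]+[g])
        p=p+Rc.apply(d)*1000; Rc=Rc*R.from_rotvec(np.radians(t))
    print(n,"rows; end",np.round(p,1),"err",np.round(p-pt,1))
    print(str(rows).replace(' ',''))
    return p,Rc
def pitchR(deg,heading=0,roll=0):
    a=np.radians(deg); z=np.array([np.cos(a),0,-np.sin(a)]); y=np.array([np.sin(a),0,np.cos(a)]); x=np.cross(y,z)
    return R.from_euler('z',heading,degrees=True)*R.from_matrix(np.c_[x,y,z])*R.from_euler('z',roll,degrees=True)
E
python3 - <<'E'
from h import *
from scipy.optimize import least_squares
print([a for a in dir(ctrl) if a[0]!='_'])
pts=[("top",(-113,80,138),(253,304)),("top",(-113,-80,138),(367,306.5)),("scene",(-113,-80,138),(396,211)),("scene",(-113,80,138),(340,259)),("top",(-113,0,138),(310,302)),("top",(95,0,108),(316,166)),("scene",(95,0,108),(270,205)),("scene",(-75,0,0),(348,300)) ]
pts=pts[:7]
def f(p):
    c,s=np.cos(p[2]),np.sin(p[2]); r=[]
    for n,P,uv in pts:
        w=[p[0]+c*P[0]-s*P[1],p[1]+s*P[0]+c*P[1],P[2]]
        r+=list(proj(n,w)[0]-uv)
    return np.array(r)
s=least_squares(f,[600,-200,0],x_scale=[100,100,.3],loss='soft_l1'); print(s.x,np.round(f(s.x),1).reshape(-1,2))
# PSU box corners in scene
for uv in [(190+362/2.7,170+312/2.7)]:
  for z in (50,70,90): print(ray('scene',[uv],z))
for uv in [(170+50/2.2,150+285/2.2),(170+195/2.2,150+330/2.2),(170+165/2.2,150+540/2.2)]:
  print(ray('top',[uv],65))
# move target
print(R.from_rotvec(ctrl.get_obs()['orientation']).as_matrix().round(2))
E
```

```text
['Unreachable', 'camera_info', 'close_job', 'get_image', 'get_obs', 'landmark_of', 'look_for', 'tip_reach', 'trace']
[ 5.90365047e+02 -1.94990097e+02  4.63671953e-03] [[-0.2 -2.5]
 [ 1.  -1.1]
 [-0.   0.6]
 [-1.1 -0.3]
 [ 0.4  1.6]
 [-0.6  2.3]
 [ 0.7  1.2]]
[[ 519.59589578 -136.21871878   50.        ]]
[[ 505.50421661 -117.85123811   70.        ]]
[[491.41253744 -99.48375744  90.        ]]
[[514.8539773  -13.13243038  65.        ]]
[[ 487.73165896 -116.20936376   65.        ]]
[[ 344.73604118 -103.49164346   65.        ]]
[[-0.97  0.24 -0.  ]
 [ 0.24  0.97  0.  ]
 [ 0.    0.   -1.  ]]
```

Run:
```python
from h import *
R0=R.from_rotvec(ctrl.get_obs()['orientation']); Rt=pitchR(30)
Rm=pitchR(75,20)
p,r=plan((430,250,430),Rm,1.0)
p,r=plan((340,-216,400),Rt,1.0,p,r)
```

```text
12 rows; end [430. 250. 430.] err [-0.  0.  0.]
[[-0.0299,-0.0233,-0.0021,-1.15,-0.61,4.66,1.0],[-0.0316,-0.0208,-0.0022,-1.15,-0.61,4.66,1.0],[-0.0333,-0.0181,-0.0023,-1.15,-0.61,4.66,1.0],[-0.0347,-0.0153,-0.0023,-1.15,-0.61,4.66,1.0],[-0.0358,-0.0124,-0.0021,-1.15,-0.61,4.66,1.0],[-0.0368,-0.0094,-0.002,-1.15,-0.61,4.66,1.0],[-0.0373,-0.0063,-0.0017,-1.15,-0.61,4.66,1.0],[-0.0378,-0.0032,-0.0015,-1.15,-0.61,4.66,1.0],[-0.038,-0.0002,-0.001,-1.15,-0.61,4.66,1.0],[-0.0378,0.003,-0.0007,-1.15,-0.61,4.66,1.0],[-0.0375,0.006,-0.0001,-1.15,-0.61,4.66,1.0],[-0.0368,0.0091,0.0004,-1.15,-0.61,4.66,1.0]]
13 rows; end [ 340. -216.  400.] err [ 0. -0. -0.]
[[-0.0313,-0.0187,-0.0027,-3.43,-0.96,1.25,1.0],[-0.0318,-0.0179,-0.0032,-3.43,-0.96,1.25,1.0],[-0.0322,-0.0169,-0.0037,-3.43,-0.96,1.25,1.0],[-0.0326,-0.016,-0.0042,-3.43,-0.96,1.25,1.0],[-0.0331,-0.0151,-0.0045,-3.43,-0.96,1.25,1.0],[-0.0334,-0.014,-0.0049,-3.43,-0.96,1.25,1.0],[-0.0338,-0.013,-0.0051,-3.43,-0.96,1.25,1.0],[-0.0342,-0.0119,-0.0053,-3.43,-0.96,1.25,1.0],[-0.0345,-0.0109,-0.0054,-3.43,-0.96,1.25,1.0],[-0.0348,-0.0098,-0.0054,-3.43,-0.96,1.25,1.0],[-0.0351,-0.0087,-0.0054,-3.43,-0.96,1.25,1.0],[-0.0354,-0.0076,-0.0053,-3.43,-0.96,1.25,1.0],[-0.0357,-0.0065,-0.0051,-3.43,-0.96,1.25,1.0]]
```

jog_arm --steps '[[[-0.03,-0.023,-0.002,-1.15,-0.6,4.65,1],[-0.032,-0.021,-0.002,-1.15,-0.6,4.65,1],[-0.033,-0.018,-0.002,-1.15,-0.6,4.65,1],[-0.035,-0.015,-0.002,-1.15,-0.6,4.65,1],[-0.036,-0.012,-0.002,-1.15,-0.6,4.65,1],[-0.037,-0.009,-0.002,-1.15,-0.6,4.65,1],[-0.037,-0.006,-0.002,-1.15,-0.6,4.65,1],[-0.038,-0.003,-0.001,-1.15,-0.6,4.65,1],[-0.038,0,-0.001,-1.15,-0.6,4.65,1],[-0.038,0.003,-0.001,-1.15,-0.6,4.65,1],[-0.037,0.006,0,-1.15,-0.6,4.65,1],[-0.037,0.009,0,-1.15,-0.6,4.65,1]]]'

```text
t: 2.35
ee_pos: [432.8, 250.0, 429.6]
orientation: [1.709, 2.436, 0.324]
ft_force: [0.7, 0.6, -0.3]
width: 11.0
```

Run:
```python
from h import *
o=ctrl.get_obs(); print(o['t'],o['ee_pos'],o['qpos'].round(2),o['ft_force'].round(1))
plan((340,-216,400),pitchR(30),1.0)
```

```text
2.35 [432.7769656  249.95294623 429.57834564] [ 0.51  0.16  1.95 -0.06  0.77  0.2 ] [ 0.7  0.6 -0.3]
13 rows; end [ 340. -216.  400.] err [-0.  0. -0.]
[[-0.0313,-0.0188,-0.0028,-3.43,-0.97,1.24,1.0],[-0.0317,-0.018,-0.0034,-3.43,-0.97,1.24,1.0],[-0.0322,-0.0171,-0.0038,-3.43,-0.97,1.24,1.0],[-0.0325,-0.0161,-0.0044,-3.43,-0.97,1.24,1.0],[-0.0331,-0.0152,-0.0047,-3.43,-0.97,1.24,1.0],[-0.0334,-0.0141,-0.005,-3.43,-0.97,1.24,1.0],[-0.0337,-0.0131,-0.0052,-3.43,-0.97,1.24,1.0],[-0.0342,-0.012,-0.0055,-3.43,-0.97,1.24,1.0],[-0.0345,-0.011,-0.0055,-3.43,-0.97,1.24,1.0],[-0.0348,-0.0099,-0.0056,-3.43,-0.97,1.24,1.0],[-0.0351,-0.0088,-0.0056,-3.43,-0.97,1.24,1.0],[-0.0354,-0.0077,-0.0054,-3.43,-0.97,1.24,1.0],[-0.0356,-0.0066,-0.0053,-3.43,-0.97,1.24,1.0]]
```

jog_arm --steps '[[[-0.031,-0.019,-0.003,-3.43,-0.97,1.24,1],[-0.032,-0.018,-0.003,-3.43,-0.97,1.24,1],[-0.032,-0.017,-0.004,-3.43,-0.97,1.24,1],[-0.033,-0.016,-0.004,-3.43,-0.97,1.24,1],[-0.033,-0.015,-0.005,-3.43,-0.97,1.24,1],[-0.033,-0.014,-0.005,-3.43,-0.97,1.24,1],[-0.034,-0.013,-0.005,-3.43,-0.97,1.24,1],[-0.034,-0.012,-0.005,-3.43,-0.97,1.24,1],[-0.035,-0.011,-0.005,-3.43,-0.97,1.24,1]]]'

```text
t: 3.1
ee_pos: [383.3, -8.4, 412.6]
orientation: [1.666, 1.985, 0.7]
ft_force: [-0.3, -0.3, 0.3]
width: 0.5
```

Run:
```python
from h import *
o=ctrl.get_obs(); print(o['t'],o['ee_pos'],o['qpos'].round(2),o['ft_force'].round(1), R.from_rotvec(o['orientation']).as_matrix().round(2))
plan((340,-216,400),pitchR(30),1.0)
```

```text
3.1 [383.2716165   -8.44366096 412.62320361] [-0.11 -0.05  2.29  0.64  0.27 -0.85] [-0.3 -0.3  0.3] [[-0.17  0.76  0.63]
 [ 0.99  0.14  0.09]
 [-0.02  0.64 -0.77]]
6 rows; end [ 340. -216.  400.] err [-0.  0. -0.]
[[-0.0329,-0.0117,-0.0061,-3.35,-1.11,1.18,1.0],[-0.0332,-0.0106,-0.0062,-3.35,-1.11,1.18,1.0],[-0.0335,-0.0095,-0.006,-3.35,-1.11,1.18,1.0],[-0.0338,-0.0086,-0.006,-3.35,-1.11,1.18,1.0],[-0.0342,-0.0074,-0.0058,-3.35,-1.11,1.18,1.0],[-0.0343,-0.0065,-0.0055,-3.35,-1.11,1.18,1.0]]
```

jog_arm --steps '[[[-0.033,-0.012,-0.006,-3.35,-1.1,1.2,1],[-0.033,-0.011,-0.006,-3.35,-1.1,1.2,1],[-0.033,-0.01,-0.006,-3.35,-1.1,1.2,1],[-0.034,-0.009,-0.006,-3.35,-1.1,1.2,1],[-0.034,-0.007,-0.006,-3.35,-1.1,1.2,1],[-0.034,-0.006,-0.005,-3.35,-1.1,1.2,1]]]'

```text
t: 3.6
ee_pos: [363.3, -135.4, 405.7]
orientation: [1.632, 1.759, 0.846]
ft_force: [-0.2, 1.8, -1.2]
width: 0.5
```

Run:
```python
from h import *
o=ctrl.get_obs(); print(o['t'],o['ee_pos'],o['qpos'].round(2),o['ft_force'].round(1), R.from_rotvec(o['orientation']).as_matrix().round(2))
plan((290,-222,215),pitchR(30),1.0)
```

```text
3.6 [ 363.30779617 -135.44376247  405.7070063 ] [-0.54  0.    2.33  1.54  0.47 -1.95] [-0.2  1.8 -1.2] [[-0.08  0.62  0.78]
 [ 1.    0.05  0.06]
 [ 0.    0.78 -0.62]]
6 rows; end [ 290. -222.  215.] err [-0. -0. -0.]
[[-0.0135,-0.0331,0.0095,-1.44,-0.6,0.4,1.0],[-0.0136,-0.0332,0.0088,-1.44,-0.6,0.4,1.0],[-0.0138,-0.0334,0.0081,-1.44,-0.6,0.4,1.0],[-0.0139,-0.0334,0.0074,-1.44,-0.6,0.4,1.0],[-0.0141,-0.0336,0.0067,-1.44,-0.6,0.4,1.0],[-0.0143,-0.0336,0.006,-1.44,-0.6,0.4,1.0]]
```

```bash
cat >> h.py <<'E'
def fkR(q):
    return R.from_euler('z',q[0])*R.from_euler('y',q[1]+q[2])*R.from_euler('z',q[3])*R.from_euler('y',q[4])*R.from_euler('z',q[5]+np.pi/2)
E
cat > fit.py <<'E'
from h import *
from scipy.optimize import least_squares
D=[([1.31201931e+00,4.23824220e-01,1.63066783e+00,-9.4e-06,1.08858428e+00,-1.90186586e-02],(148.335741,606.86424889,403.92057644))]
o=ctrl.get_obs(); D.append((o['qpos'],o['ee_pos']))
D.append(([0.51,0.16,1.95,-0.06,0.77,0.2],(432.8,249.95,429.6)));D.append(([-0.11,-0.05,2.29,0.64,0.27,-0.85],(383.3,-8.4,412.6)))
print(fkR(o['qpos']).as_matrix().round(3)-R.from_rotvec(o['orientation']).as_matrix().round(3))
def fk(q,m):
    h,a,L1,e,L2,d,b=m
    R1=R.from_euler('z',q[0]);s=q[1];f=q[1]+q[2]
    w=np.array([a+L1*np.sin(s)+L2*np.sin(f)+e*np.cos(f),b,h+L1*np.cos(s)+L2*np.cos(f)-e*np.sin(f)])
    return R1.apply(w)+fkR(q).apply([0,0,d])
def res(m): return np.concatenate([fk(q,m)-np.array(p) for q,p in D]+[np.array(m-m0)*0.003])
m0=np.array([350,0,450,0,450,100,0.])
s=least_squares(res,m0); print(s.x.round(1),res(s.x).round(1)); np.save('m.npy',s.x)
E
python3 fit.py
```

```text
[[0. 0. 0.]
 [0. 0. 0.]
 [0. 0. 0.]]
[309.1  -3.4 564.9  75.4 487.2 127.2  12.4] [-0.4  0.5 -0.4 -0.4  0.6 -1.2 -0.8 -0.2 -0.4  0.9 -1.2  2.  -0.1 -0.
  0.3  0.2  0.1  0.1  0. ]
```

```bash
cat > ik.py <<'E'
from h import *
from scipy.optimize import least_squares
m=np.load('m.npy')
lo=np.array([-3,-.9,.09,-1.31,.11,-2.54]);hi=np.array([3,2.11,2.58,4.45,2.69,2.54])
def fk(q):
    h,a,L1,e,L2,d,b=m
    R1=R.from_euler('z',q[0]);s=q[1];f=q[1]+q[2]
    w=np.array([a+L1*np.sin(s)+L2*np.sin(f)+e*np.cos(f),b,h+L1*np.cos(s)+L2*np.cos(f)-e*np.sin(f)])
    return R1.apply(w)+fkR(q).apply([0,0,d])
def ik(p,Rt,q0s):
    out=[]
    for q0 in q0s:
        f=lambda q: np.r_[(fk(q)-p)/100,(fkR(q).inv()*Rt).as_rotvec()]
        s=least_squares(f,np.clip(q0,-4,4.4),x_scale='jac')
        if s.cost<1e-6:
            q=s.x
            ok=np.all(q>lo)&np.all(q<hi)
            out.append((ok,q.round(2),round(np.min(np.r_[q-lo,hi-q]),2)))
    u={str(o[1]):o for o in out if o[1][4]>0}
    return sorted(u.values(),key=lambda o:-o[2])[:2]
E
cat > t.py <<'E'
from ik import *
rng=np.random.default_rng(0)
q0s=[np.array([-.6,0.2,2.3,q4,.5,q6]) for q4 in (-1,.5,1.5,2.5) for q6 in (-2,-.5,1)]
for pitch in (20,30,40):
  for head in (0,):
    for roll in (0,90,-90,180):
      for tip in ((440,-220,110),(508,-215,100),(580,-205,300)):
        Rt=pitchR(pitch,head,roll); p=np.array(tip)-182*Rt.apply([0,0,1])
        print(pitch,roll,tip,[(bool(a),list(map(float,b)),float(c)) for a,b,c in ik(p,Rt,q0s)])
E
python3 t.py
```

```text
20 0 (440, -220, 110) [(False, [-1.02, 0.84, 2.46, 2.16, 1.31, 3.0], -0.46), (False, [-1.02, 0.84, 2.46, 2.16, 1.31, -3.28], -0.74)]
20 0 (508, -215, 100) [(False, [-0.82, 0.84, 2.38, 2.34, 1.27, 3.08], -0.54), (False, [-0.82, 0.84, 2.38, 2.34, 1.27, -3.2], -0.66)]
20 0 (580, -205, 300) [(False, [-0.65, 0.27, 2.28, 2.22, 0.8, -2.65], -0.11), (False, [-0.65, 0.27, 2.28, 2.22, 0.8, 3.63], -1.09)]
20 90 (440, -220, 110) [(True, [-1.02, 0.84, 2.46, 2.16, 1.31, -1.71], 0.12), (False, [-1.02, 0.84, 2.46, -4.12, 1.31, -1.71], -2.81)]
20 90 (508, -215, 100) [(True, [-0.82, 0.84, 2.38, 2.34, 1.27, -1.63], 0.2), (False, [-0.82, 0.84, 2.38, -3.94, 1.27, -1.63], -2.63)]
20 90 (580, -205, 300) [(True, [-0.65, 0.27, 2.28, 2.22, 0.8, -1.08], 0.3), (False, [-0.65, 0.27, 2.28, -4.06, 0.8, -1.08], -2.75)]
20 -90 (440, -220, 110) [(True, [-1.02, 0.84, 2.46, 2.16, 1.31, 1.43], 0.12), (False, [-1.02, 0.84, 2.46, 2.16, 1.31, -4.86], -2.32)]
20 -90 (508, -215, 100) [(True, [-0.82, 0.84, 2.38, 2.34, 1.27, 1.51], 0.2), (False, [-0.82, 0.84, 2.38, 2.34, 1.27, -4.77], -2.23)]
20 -90 (580, -205, 300) [(True, [-
[... 3009 characters left out ...]
 2.12, 0.75, -4.48], -1.94)]
40 -90 (508, -215, 100) [(True, [-0.71, 0.56, 2.33, 2.25, 0.69, 1.83], 0.25), (False, [-0.71, 0.56, 2.33, 2.25, 0.69, -4.45], -1.91)]
40 -90 (580, -205, 300) [(False, [-0.57, 0.14, 2.13, 1.38, 0.43, 2.96], -0.42), (False, [-0.57, 0.14, 2.13, 1.38, 0.43, -3.32], -0.78)]
40 180 (440, -220, 110) [(True, [-0.87, 0.51, 2.42, 2.12, 0.75, 0.23], 0.16), (False, [-0.87, 0.51, 2.42, 2.12, 0.75, -6.06], -3.52)]
40 180 (508, -215, 100) [(True, [-0.71, 0.56, 2.33, 2.25, 0.69, 0.26], 0.25), (False, [-0.71, 0.56, 2.33, 2.25, 0.69, -6.02], -3.48)]
40 180 (580, -205, 300) [(True, [-0.57, 0.14, 2.13, 1.38, 0.43, 1.39], 0.32), (False, [-0.57, 0.14, 2.13, 1.38, 0.43, -4.89], -2.35)]
```

```bash
cat >> h.py <<'E'
def tp(tip,Rt): return np.array(tip,float)-182*Rt.apply([0,0,1])
E
python3 - <<'E'
from h import *
Ra=pitchR(32,0,80);Rb=pitchR(30,0,180)
p,r=plan((320,-216,330),Ra,1.0)
p,r=plan(tp((440,-222,120),Rb),Rb,1.0,p,r)
E
```

```text
13 rows; end [ 320. -216.  330.] err [ 0. -0.  0.]
[[-0.0059,-0.0069,0.0007,-0.62,0.13,6.33,1.0],[-0.0067,-0.0062,0.0006,-0.62,0.13,6.33,1.0],[-0.0073,-0.0055,0.0005,-0.62,0.13,6.33,1.0],[-0.0079,-0.0046,0.0004,-0.62,0.13,6.33,1.0],[-0.0083,-0.0037,0.0004,-0.62,0.13,6.33,1.0],[-0.0087,-0.0028,0.0003,-0.62,0.13,6.33,1.0],[-0.0089,-0.0018,0.0003,-0.62,0.13,6.33,1.0],[-0.0091,-0.0009,0.0002,-0.62,0.13,6.33,1.0],[-0.0092,0.0002,0.0003,-0.62,0.13,6.33,1.0],[-0.009,0.0012,0.0002,-0.62,0.13,6.33,1.0],[-0.0089,0.0022,0.0002,-0.62,0.13,6.33,1.0],[-0.0086,0.0031,0.0002,-0.62,0.13,6.33,1.0],[-0.0081,0.0041,0.0002,-0.62,0.13,6.33,1.0]]
15 rows; end [ 282.4 -222.   211. ] err [-0. -0. -0.]
[[-0.008,-0.001,0.0021,0.1,0.11,6.67,1.0],[-0.0081,-0.0001,0.002,0.1,0.11,6.67,1.0],[-0.008,0.0009,0.0021,0.1,0.11,6.67,1.0],[-0.0079,0.0018,0.002,0.1,0.11,6.67,1.0],[-0.0076,0.0027,0.002,0.1,0.11,6.67,1.0],[-0.0073,0.0036,0.002,0.1,0.11,6.67,1.0],[-0.0068,0.0044,0.002,0.1,0.11,6.67,1.0],[-0.0062,0.0051,0.0019,0.1,0.11,6.67,1.0],[-0.0056,0.0059,0.002,0.1,0.11,6.67,1.0],[-0.0049,0.0065,0.0019,0.1,0.11,6.67,1.0],[-0.0041,0.007,0.0019,0.1,0.11,6.67,1.0],[-0.0033,0.0074,0.0018,0.1,0.11,6.67,1.0],[-0.0024,0.0078,0.0019,0.1,0.11,6.67,1.0],[-0.0015,0.008,0.0018,0.1,0.11,6.67,1.0],[-0.0005,0.0081,0.0018,0.1,0.11,6.67,1.0]]
```

jog_arm --steps '[[[-0.006,-0.007,0.0007,-0.62,0.13,6.33,1],[-0.007,-0.006,0.0006,-0.62,0.13,6.33,1],[-0.007,-0.0055,0.0005,-0.62,0.13,6.33,1],[-0.008,-0.0046,0.0004,-0.62,0.13,6.33,1],[-0.008,-0.0037,0.0004,-0.62,0.13,6.33,1],[-0.009,-0.0028,0.0003,-0.62,0.13,6.33,1],[-0.009,-0.0018,0.0003,-0.62,0.13,6.33,1],[-0.009,-0.0009,0.0002,-0.62,0.13,6.33,1],[-0.009,0.0002,0.0003,-0.62,0.13,6.33,1],[-0.009,0.001,0.0002,-0.62,0.13,6.33,1],[-0.009,0.002,0.0002,-0.62,0.13,6.33,1],[-0.009,0.003,0.0002,-0.62,0.13,6.33,1],[-0.008,0.004,0.0002,-0.62,0.13,6.33,1]]]'

```text
t: 4.68
ee_pos: [319.6, -215.6, 329.1]
orientation: [2.671, 0.225, 1.474]
ft_force: [0.5, -0.5, -0.8]
width: 0.7
```

Run:
```python
from h import *
Rb=pitchR(30,0,180)
o=ctrl.get_obs(); print(o['t'],o['ee_pos'],o['qpos'].round(2),o['ft_force'].round(1))
p,r=plan(tp((440,-222,120),Rb),Rb,1.0)
```

```text
4.6833 [ 319.57734668 -215.59334107  329.05682502] [-0.83  0.24  2.39  1.94  0.73 -1.18] [ 0.5 -0.5 -0.8]
15 rows; end [ 282.4 -222.   211. ] err [ 0.  0. -0.]
[[-0.0079,-0.0009,0.0021,0.11,0.13,6.64,1.0],[-0.008,-0.0,0.0021,0.11,0.13,6.64,1.0],[-0.008,0.0009,0.002,0.11,0.13,6.64,1.0],[-0.0078,0.0019,0.0021,0.11,0.13,6.64,1.0],[-0.0075,0.0027,0.002,0.11,0.13,6.64,1.0],[-0.0072,0.0036,0.002,0.11,0.13,6.64,1.0],[-0.0067,0.0044,0.002,0.11,0.13,6.64,1.0],[-0.0061,0.0052,0.0019,0.11,0.13,6.64,1.0],[-0.0055,0.0058,0.002,0.11,0.13,6.64,1.0],[-0.0048,0.0065,0.0019,0.11,0.13,6.64,1.0],[-0.0041,0.0069,0.0018,0.11,0.13,6.64,1.0],[-0.0032,0.0074,0.0019,0.11,0.13,6.64,1.0],[-0.0023,0.0077,0.0018,0.11,0.13,6.64,1.0],[-0.0015,0.008,0.0019,0.11,0.13,6.64,1.0],[-0.0005,0.008,0.0018,0.11,0.13,6.64,1.0]]
```

jog_arm --steps '[[[-0.008,-0.001,0.002,0.1,0.1,6.64,1],[-0.008,0,0.002,0.1,0.1,6.64,1],[-0.008,0.001,0.002,0.1,0.1,6.64,1],[-0.008,0.002,0.002,0.1,0.1,6.64,1],[-0.0075,0.0027,0.002,0.1,0.1,6.64,1],[-0.007,0.0036,0.002,0.1,0.1,6.64,1],[-0.0067,0.0044,0.002,0.1,0.1,6.64,1],[-0.006,0.005,0.002,0.1,0.1,6.64,1],[-0.0055,0.006,0.002,0.1,0.1,6.64,1],[-0.005,0.0065,0.002,0.1,0.1,6.64,1],[-0.004,0.007,0.002,0.1,0.1,6.64,1],[-0.003,0.0074,0.002,0.1,0.1,6.64,1],[-0.002,0.0077,0.002,0.1,0.1,6.64,1],[-0.0015,0.008,0.002,0.1,0.1,6.64,1],[-0.0005,0.008,0.002,0.1,0.1,6.64,1],[0,0,0,0,0,0,1]]]'

```text
t: 6.02
ee_pos: [282.6, -223.1, 209.9]
orientation: [-1.59, 1.587, -0.907]
ft_force: [0.6, -1.0, 0.2]
width: 0.4
```

Run:
```python
from h import *
o=ctrl.get_obs(); print(o['t'],o['ee_pos'],o['qpos'].round(2),o['ft_force'].round(1))
Rr=R.from_rotvec(o['orientation']); print(Rr.as_matrix().round(3)); print('tip',o['ee_pos']+182*Rr.apply([0,0,1]))
save('wrist','w2.png'); save('scene','s2.png')
for t in ("catch_tab","hood_lip","striker"):
    l=ctrl.landmark_of(t,'wrist'); print(t,[(np.round(d['uv']),round(d['p'],2)) for d in l[:2]])
# predicted px of unit points in wrist
i,K,d=cam('wrist'); T=np.array(i['T_tool_cam'])
def wp(P):
    pt=Rr.inv().apply(np.array(P)-o['ee_pos']); pc=(pt-T[:3,3])@T[:3,:3]
    return cv2.projectPoints(pc.reshape(1,1,3),np.zeros(3),np.zeros(3),K,d)[0].ravel().round(0)
for n,P in dict(tab=(504,-195,95),tabtop=(494,-195,118),lip=(477.4,-195.5,138),lipL=(477,-115,138),lipR=(477,-275,138)).items(): print(n,wp(P))
```

```text
6.0167 [ 282.55608969 -223.06307817  209.92915689] [-0.96  0.64  2.45  2.16  1.01  0.04] [ 0.6 -1.   0.2]
[[ 0.003 -0.507  0.862]
 [-1.    -0.001  0.003]
 [-0.001 -0.862 -0.507]]
tip [ 439.4390869  -222.5691554   117.67146764]
catch_tab [(array([293., 301.]), 0.57)]
hood_lip []
striker [(array([232., 236.]), 0.74), (array([274., 268.]), 0.68)]
tab [300. 301.]
tabtop [271. 316.]
lip [248. 335.]
lipL [255. 468.]
lipR [240. 173.]
```

View pics/w2.png

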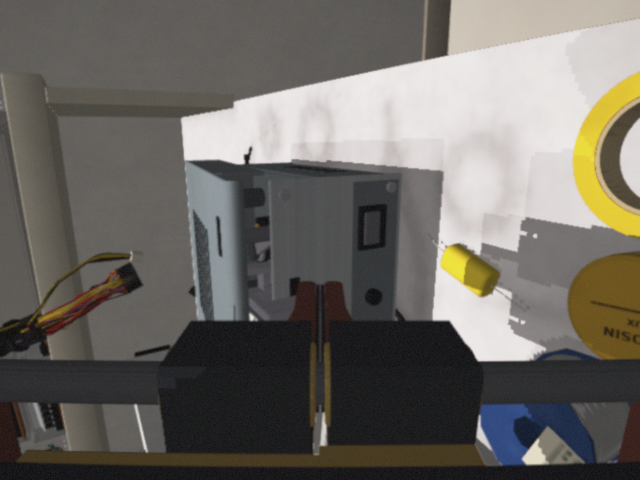

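View pics/s2.png

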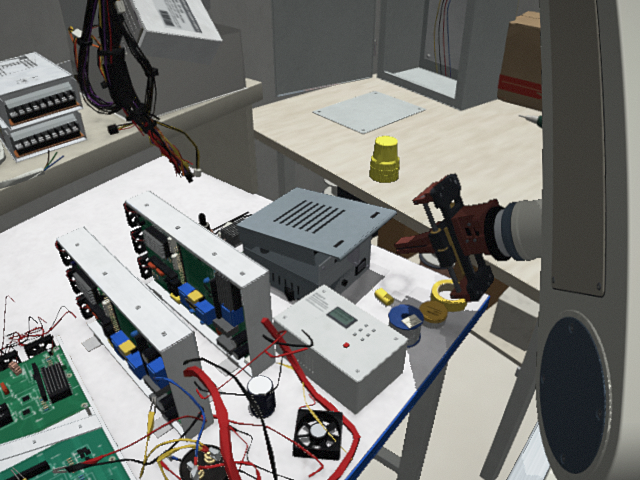

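Run:
```python
import cv2
a=cv2.imread('pics/w2.png')[150:350,170:420]; a=cv2.convertScaleAbs(a,alpha=1.8,beta=10); cv2.imwrite('pics/w2z.png',cv2.resize(a,None,fx=3,fy=3,interpolation=2))
```

```text
(no output)
```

View pics/w2z.png

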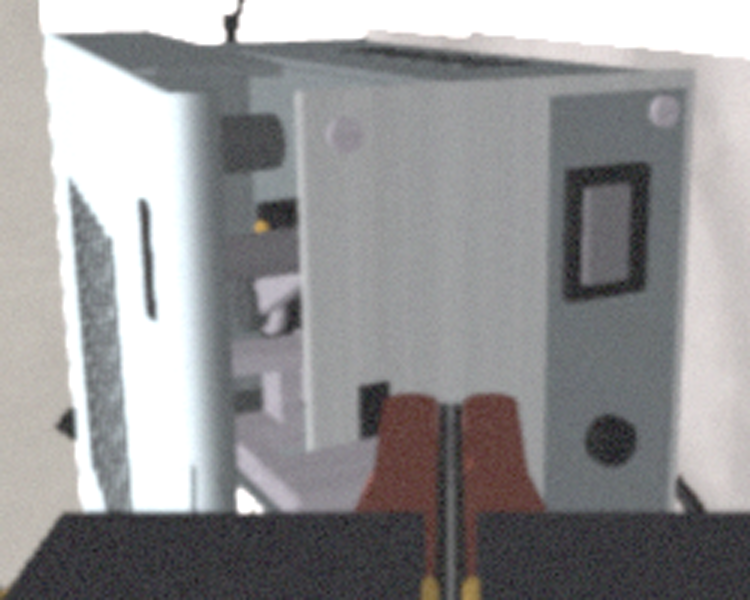

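```bash
cat >> h.py <<'E'
def wproj(P,o):
    i,K,d=cam('wrist'); T=np.array(i['T_tool_cam']); Rr=R.from_rotvec(o['orientation'])
    pt=Rr.inv().apply(np.atleast_2d(P)-o['ee_pos']); pc=(pt-T[:3,3])@T[:3,:3]
    return cv2.projectPoints(pc.reshape(-1,1,3),np.zeros(3),np.zeros(3),K,d)[0].reshape(-1,2)
E
python3 - <<'E'
from h import *
o=ctrl.get_obs()
for n,P in {'tab right face':[(494,-198,118),(515,-198,118),(515,-198,72),(494,-198,72)],'panel':[(515,-120,105),(515,-270,105),(515,-270,0)],'lip':[(477,-275,138),(477,-195,138)],'striker':[(536,-207,96)],'tip':[(439,-222.5,117.7)]}.items():
    w=wproj(np.array(P,float),o); print(n,w.round(0).tolist(),((w-[170,150])*3).round(0).tolist())
E
```

```text
tab right face [[274.0, 310.0], [260.0, 297.0], [326.0, 284.0], [344.0, 295.0]] [[312.0, 479.0], [269.0, 441.0], [467.0, 402.0], [521.0, 434.0]]
panel [[281.0, 403.0], [277.0, 174.0], [416.0, 169.0]] [[334.0, 760.0], [322.0, 72.0], [738.0, 56.0]]
lip [[246.0, 172.0], [251.0, 335.0]] [[227.0, 67.0], [244.0, 556.0]]
striker [[278.0, 268.0]] [[324.0, 353.0]]
tip [[327.0, 302.0]] [[471.0, 457.0]]
```

Run:
```python
from h import *
from scipy.optimize import least_squares
o=ctrl.get_obs()
P=np.array([(-75,-75,105),(-75,-75,0),(-113,-80,138),(-113,-80,138)],float); uv=np.array([(270,180.5),(401,173.5),(236,181),(236,181)])
def f(p): 
    return (wproj(P+[p[0],p[1],p[2]],o)-uv).ravel()
s=least_squares(f,[590,-195,0]);print(s.x,f(s.x).round(1))
def g(p):
    oo=dict(o); oo['orientation']=(R.from_rotvec(o['orientation'])*R.from_rotvec(p[:3])).as_rotvec(); return np.r_[(wproj(P+[590,-195,0],oo)-uv).ravel(),p*30]
s=least_squares(g,[0,0,0.]);print(np.degrees(s.x),g(s.x).round(1))
```

```text
[ 605.94518628 -189.73832543   -1.14640767] [-1.7  0.1  0.4  0.8  0.6 -0.3  0.6 -0.3]
[-1.20822015  0.89012193  0.58355971] [-2.5  1.   4.1  0.9 -0.8 -0.6 -0.8 -0.6 -0.6  0.5  0.3]
```

jog_arm --steps '[[[0,-0.008,0.01,0,0,0,1],[0,-0.008,0.012,0,0,0,1],[0,0,0.012,0,0,0,1],[0,0,0.012,0,0,0,1],[0,0,0.01,0,0,0,1],[0,0,0.006,0,0,0,1],[0,0,0,0,0,0,1]]]'

```text
t: 6.85
ee_pos: [345.1, -222.5, 193.2]
orientation: [-1.596, 1.58, -0.911]
ft_force: [-0.3, -0.2, -0.3]
width: 0.8
```

```bash
cat > look.py <<'E'
from h import *
import sys
o=ctrl.get_obs(); Rr=R.from_rotvec(o['orientation']); print(o['t'],'ee',o['ee_pos'].round(1),'tip',(o['ee_pos']+182*Rr.apply([0,0,1])).round(1),o['qpos'].round(2),'F',o['ft_force'].round(1))
for a in sys.argv[1:]:
    n,fn=a.split(':'); save(n,fn)
E
python3 look.py wrist:w3.png scene:s3.png
python3 - <<'E'
import cv2
a=cv2.imread('pics/s3.png')[150:350,230:530]; cv2.imwrite('pics/s3z.png',cv2.resize(a,None,fx=2.6,fy=2.6,interpolation=2))
E
```

```text
6.85 ee [ 345.1 -222.5  193.2] tip [ 502.1 -221.8  101.2] [-0.8   0.69  2.36  2.3   0.98  0.07] F [-0.3 -0.2 -0.3]
```

View pics/w3.png

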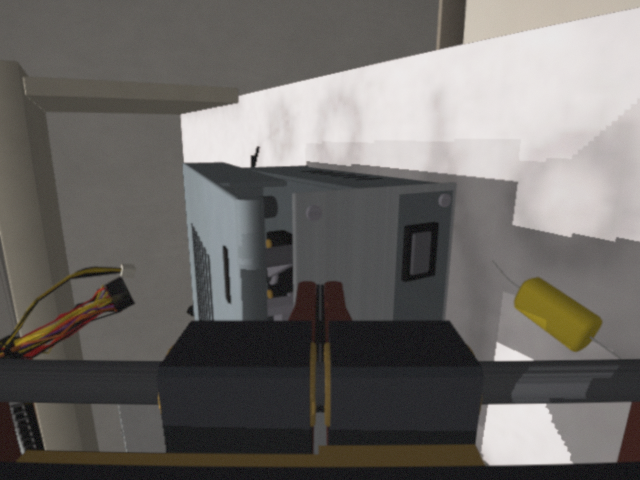

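View pics/s3z.png

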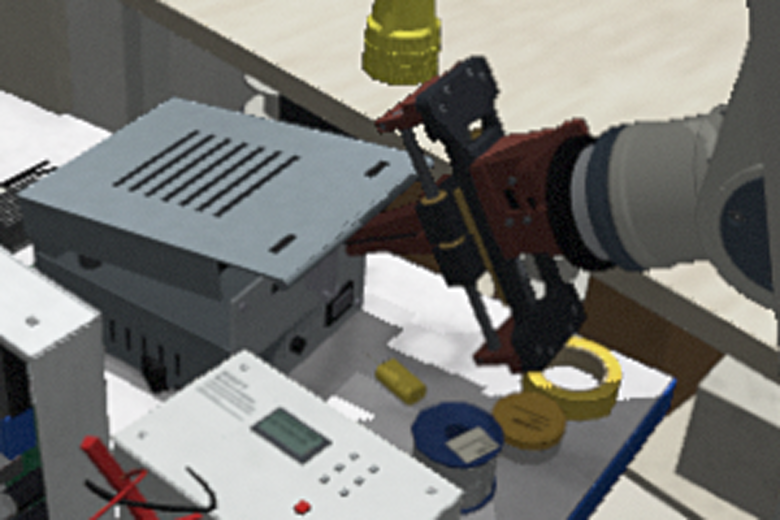

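Run:
```python
import cv2
a=cv2.imread('pics/w3.png')[150:340,170:470]; a=cv2.convertScaleAbs(a,alpha=1.8,beta=10); cv2.imwrite('pics/w3z.png',cv2.resize(a,None,fx=2.6,fy=2.6,interpolation=2))
```

```text
(no output)
```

View pics/w3z.png

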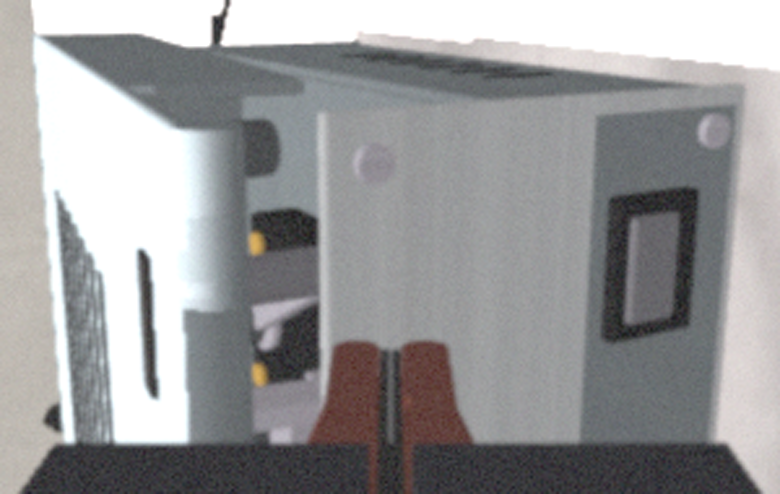

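Run:
```python
from h import *
from scipy.optimize import least_squares
o2=ctrl.get_obs()
o1=dict(ee_pos=np.array([282.55608969,-223.06307817,209.92915689]),orientation=np.array([-1.59,1.587,-0.907]))
P=np.array([(-75,-75,105),(-75,-75,0),(-113,-80,138)],float)
uv1=np.array([(269,180),(401,174),(235,181)]); 
uv2=np.array([(170+320/2.6,150+112/2.6),(170+743/2.6,150+90/2.6),(170+215/2.6,150+128/2.6)])
print(uv2)
def f(p): return np.r_[(wproj(P+p[:3],o1)-uv1).ravel(),(wproj(P+p[:3],o2)-uv2).ravel()]
s=least_squares(f,[590,-195,0]);print(s.x,f(s.x).round(1).reshape(-1,2))
def g(p):
    r=[]
    for o,uv in((o1,uv1),(o2,uv2)):
        oo=dict(o); oo['orientation']=(R.from_rotvec(o['orientation'])*R.from_rotvec(p[3:6])).as_rotvec(); r.append((wproj(P+[p[0],p[1],0],oo)-uv).ravel())
    return np.r_[np.concatenate(r),p[3:6]*60]
s=least_squares(g,[590,-195,0,0,0,0]);print(s.x[:2],np.degrees(s.x[3:]),g(s.x).round(1))
```

```text
[[293.07692308 193.07692308]
 [455.76923077 184.61538462]
 [252.69230769 199.23076923]]
[ 601.03560783 -190.18337565   -1.81421624] [[-0.3  1.4]
 [ 2.6 -0.2]
 [ 1.5  0.9]
 [-2.   0.5]
 [-0.8 -2.2]
 [-0.1 -0.5]]
[ 599.14580954 -189.32260718] [-0.04836273 -0.28898101 -1.09448472] [-1.   0.1  3.2  0.7  0.5 -0.5 -2.4  0.4  0.5  0.1 -0.9 -0.2 -0.1 -0.3
 -1.1]
```

jog_arm --steps '[[[0,0,0.005,0,0,0,1],[0,0,0.005,0,0,0,1],[0,0,0.003,0,0,0,1],[0,0,0,0,0,0,1]]]'

```text
t: 7.28
ee_pos: [355.9, -222.6, 186.6]
orientation: [-1.594, 1.582, -0.911]
ft_force: [0.8, 1.0, 0.1]
width: -0.0
```

```bash
python3 look.py
```

```text
7.2833 ee [ 355.9 -222.6  186.6] tip [ 512.9 -222.1   94.5] [-0.77  0.71  2.35  2.33  0.98  0.07] F [0.8 1.  0.1]
```

jog_arm --steps '[[[-0.004,0,0,0,0,0,1],[-0.004,0,0,0,0,0,1],[-0.004,0,0,0,0,0,1],[-0.004,0,0,0,0,0,1],[-0.003,0,0,0,0,0,1],[0,0,0,0,0,0,1]]]'

```text
t: 7.78
ee_pos: [355.3, -202.9, 186.7]
orientation: [-1.594, 1.583, -0.91]
ft_force: [-1.7, -2.2, 0.7]
width: 0.6
```

jog_arm --steps '[[[-0.004,0,0,0,0,0,1],[-0.003,0,0,0,0,0,1],[0,0,0,0,0,0,1]]]'

```text
t: 8.03
ee_pos: [355.4, -196.2, 186.7]
orientation: [-1.594, 1.582, -0.911]
ft_force: [-1.3, -3.4, 1.2]
width: 0.3
```

jog_arm --steps '[[[-0.004,0,0,0,0,0,1],[-0.003,0,0,0,0,0,1],[0,0,0,0,0,0,1]]]'

```text
t: 8.28
ee_pos: [355.4, -189.2, 186.7]
orientation: [-1.594, 1.582, -0.911]
ft_force: [0.3, -4.1, 0.5]
width: 0.4
```

```bash
python3 look.py scene:s4.png wrist:w4.png
python3 - <<'E'
import cv2
a=cv2.imread('pics/s4.png')[150:350,230:530]; cv2.imwrite('pics/s4z.png',cv2.resize(a,None,fx=2.6,fy=2.6,interpolation=2))
E
```

```text
8.2833 ee [ 355.4 -189.2  186.7] tip [ 512.5 -188.7   94.7] [-0.7   0.71  2.39  2.43  1.01  0.03] F [ 0.3 -4.1  0.5]
```

View pics/s4z.png

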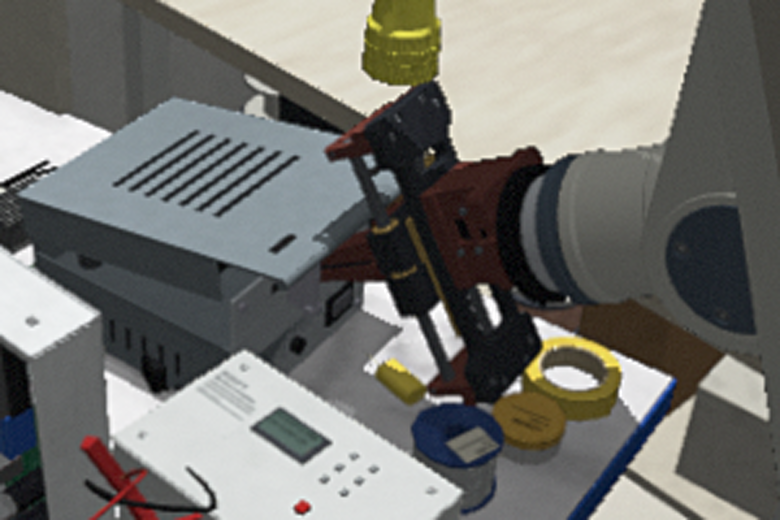

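View pics/w4.png

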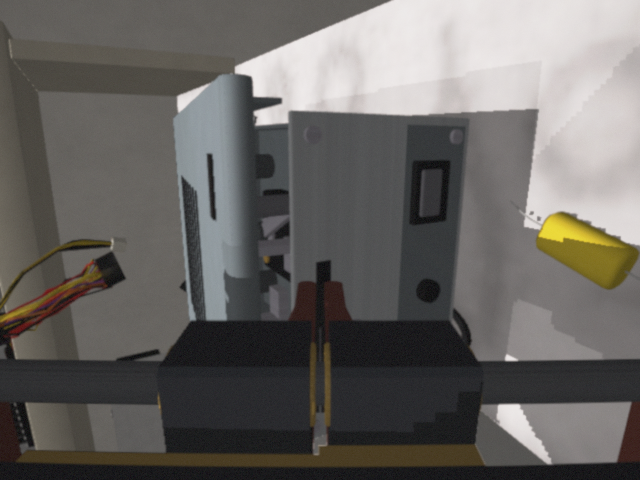

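jog_arm --steps '[[[0,-0.0043,-0.0025,0,0,0,1],[0,-0.0043,-0.0025,0,0,0,1],[0,0,0,0,0,0,1]]]'

```text
t: 8.63
ee_pos: [355.0, -189.4, 197.1]
orientation: [-1.595, 1.583, -0.91]
ft_force: [-1.6, -4.5, -3.9]
width: 0.4
```

jog_arm --steps '[[[0,-0.0026,-0.0015,0,0,0,1],[0,-0.0026,-0.0015,0,0,0,1],[0,0,0,0,0,0,1]]]'

```text
t: 8.88
ee_pos: [355.1, -189.3, 203.0]
orientation: [-1.595, 1.583, -0.91]
ft_force: [-2.7, -4.9, -4.5]
width: 0.6
```

jog_arm --steps '[[[0,-0.0035,-0.002,0,0,0,1],[0,-0.0035,-0.002,0,0,0,1],[0,0,0,0,0,0,1]]]'

```text
t: 9.13
ee_pos: [355.4, -189.3, 211.3]
orientation: [-1.595, 1.582, -0.911]
ft_force: [-2.6, -4.7, -4.0]
width: 0.6
```

jog_arm --steps '[[[0,-0.0035,-0.002,0,0,0,1],[0,-0.0035,-0.002,0,0,0,1],[0,0,0,0,0,0,1]]]'

```text
t: 9.38
ee_pos: [355.5, -189.0, 219.5]
orientation: [-1.594, 1.58, -0.911]
ft_force: [-2.1, -1.6, -1.9]
width: 0.5
```

```bash
python3 look.py scene:s5.png wrist:w5.png
python3 - <<'E'
import cv2
a=cv2.imread('pics/s5.png')[150:350,230:530]; cv2.imwrite('pics/s5z.png',cv2.resize(a,None,fx=2.6,fy=2.6,interpolation=2))
E
```

```text
9.3833 ee [ 355.5 -189.   219.5] tip [ 512.6 -188.3  127.7] [-0.7   0.61  2.4   2.38  0.94  0.1 ] F [-2.1 -1.6 -1.9]
```

View pics/s5z.png

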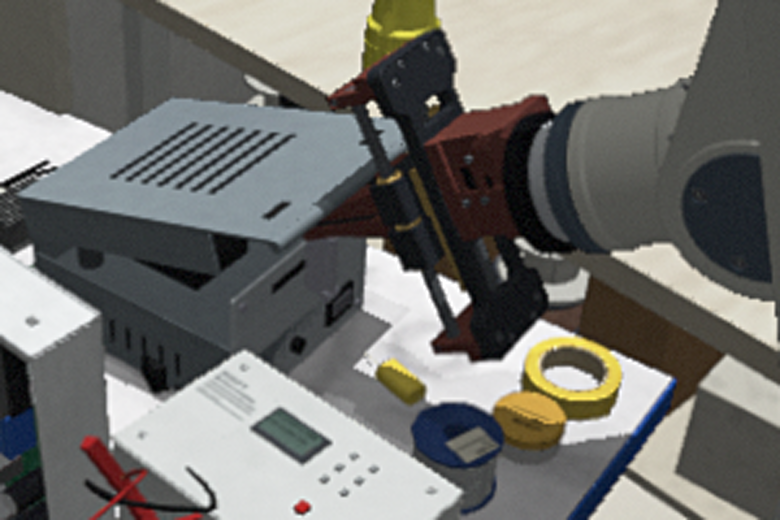

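View pics/w5.png

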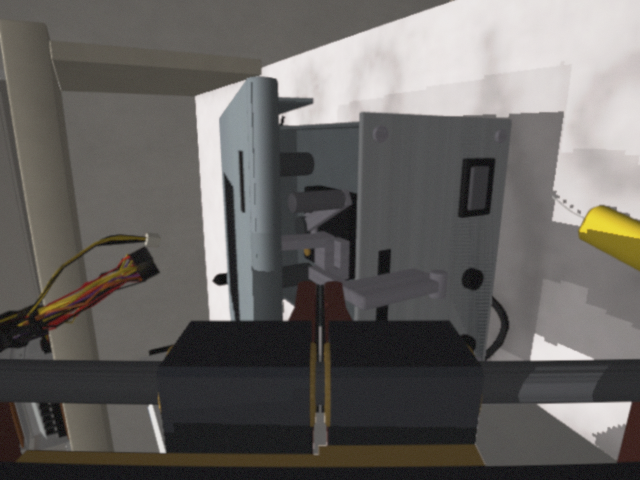

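```bash
sed -i 's/^D.append((\[-0.11.*//' fit.py
cat > t2.py <<'E'
from ik import *
q0s=[np.array([-.6,0.2,2.3,q4,.5,q6]) for q4 in (1.5,2.3) for q6 in (-.5,0.3,1)]
H=np.array([692,0,108.])
for phi in (20,30,40,50,60,70,80,84):
    f=np.radians(phi); s=178; C=H+s*np.array([-np.cos(f),0,np.sin(f)])-12*np.array([np.sin(f),0,np.cos(f)]); C[1]=-163
    for pitch in (30,45):
        Rt=pitchR(pitch,0,180); print(phi,pitch,C.round(0),[(bool(a),list(map(float,b)),float(c)) for a,b,c in ik(tp(C,Rt),Rt,q0s)][:1])
E
python3 t2.py
```

```text
20 30 [ 521. -163.  158.] [(True, [-0.61, 0.5, 2.42, 2.43, 0.87, 0.16], 0.16)]
20 45 [ 521. -163.  158.] [(True, [-0.53, 0.34, 2.32, 2.1, 0.43, 0.6], 0.26)]
30 30 [ 532. -163.  187.] [(True, [-0.59, 0.41, 2.4, 2.39, 0.79, 0.26], 0.18)]
30 45 [ 532. -163.  187.] [(True, [-0.51, 0.27, 2.29, 1.91, 0.38, 0.82], 0.27)]
40 30 [ 548. -163.  213.] [(True, [-0.57, 0.34, 2.36, 2.34, 0.7, 0.36], 0.22)]
40 45 [ 548. -163.  213.] [(True, [-0.49, 0.22, 2.24, 1.71, 0.34, 1.06], 0.23)]
50 30 [ 568. -163.  237.] [(True, [-0.53, 0.29, 2.32, 2.3, 0.63, 0.45], 0.26)]
50 45 [ 568. -163.  237.] [(True, [-0.47, 0.2, 2.19, 1.5, 0.33, 1.3], 0.22)]
60 30 [ 593. -163.  256.] [(True, [-0.5, 0.27, 2.26, 2.26, 0.56, 0.54], 0.32)]
60 45 [ 593. -163.  256.] [(True, [-0.44, 0.19, 2.13, 1.32, 0.32, 1.51], 0.21)]
70 30 [ 620. -163.  271.] [(True, [-0.47, 0.26, 2.21, 2.22, 0.51, 0.61], 0.37)]
70 45 [ 620. -163.  271.] [(True, [-0.41, 0.2, 2.07, 1.17, 0.31, 1.69], 0.2)]
80 30 [ 649. -163.  281.] [(True, [-0.43, 0.28, 2.15, 2.2, 0.47, 0.66], 0.36)]
80 45 [ 649. -163.  281.] [(True, [-0.39, 0.23, 2.01, 1.05, 0.31, 1.83], 0.2)]
84 30 [ 661. -163.  284.] [(True, [-0.42, 0.29, 2.12, 2.19, 0.45, 0.68], 0.34)]
84 45 [ 661. -163.  284.] [(True, [-0.38, 0.24, 1.98, 1.01, 0.31, 1.88], 0.2)]
```

Run:
```python
from h import *
o=ctrl.get_obs(); Rr=R.from_rotvec(o['orientation']); tip=o['ee_pos']+182*Rr.apply([0,0,1])
H=np.array([692,0,108.]); c=tip
for phi,y in ((20,-172),(26,-163),(32,-163),(38,-163),(44,-163),(50,-163),(56,-163),(62,-163),(68,-163),(74,-163),(80,-163),(85,-163)):
    f=np.radians(phi); s=178; C=H+s*np.array([-np.cos(f),0,np.sin(f)])-12*np.array([np.sin(f),0,np.cos(f)]); C[1]=y
    d=Rr.inv().apply(C-c); print(phi,C.round(0),(d/1000).round(4).tolist()); c=C
```

```text
20 [ 521. -172.  158.] [-0.016, -0.03, -0.0083]
26 [ 527. -163.  175.] [-0.0089, -0.0184, -0.0036]
32 [ 535. -163.  192.] [0.0001, -0.0186, -0.0017]
38 [ 544. -163.  208.] [0.0001, -0.0187, 0.0003]
44 [ 556. -163.  223.] [0.0001, -0.0185, 0.0022]
50 [ 568. -163.  237.] [0.0001, -0.0182, 0.0042]
56 [ 583. -163.  249.] [0.0001, -0.0177, 0.006]
62 [ 598. -163.  260.] [0.0001, -0.0169, 0.0079]
68 [ 614. -163.  269.] [0.0001, -0.016, 0.0096]
74 [ 631. -163.  276.] [0.0001, -0.0149, 0.0112]
80 [ 649. -163.  281.] [0.0001, -0.0137, 0.0127]
85 [ 665. -163.  284.] [0.0001, -0.0103, 0.0116]
```

jog_arm --steps '[[[0,-0.01,-0.003,0,0,0,1],[-0.008,-0.01,-0.003,0,0,0,1],[-0.008,-0.01,-0.002,0,0,0,1],[-0.005,-0.009,-0.002,0,0,0,1],[-0.004,-0.009,-0.002,0,0,0,1],[0,-0.009,-0.001,0,0,0,1],[0,-0.0095,-0.001,0,0,0,1],[0,0,0,0,0,0,1]]]'

```text
t: 10.15
ee_pos: [377.3, -163.4, 284.2]
orientation: [-1.595, 1.578, -0.912]
ft_force: [0.2, -0.6, -0.3]
width: 0.6
```

```bash
python3 look.py scene:s6.png
```

```text
10.15 ee [ 377.3 -163.4  284.2] tip [ 534.5 -162.6  192.6] [-0.59  0.4   2.39  2.37  0.77  0.27] F [ 0.2 -0.6 -0.3]
```

View pics/s6.png

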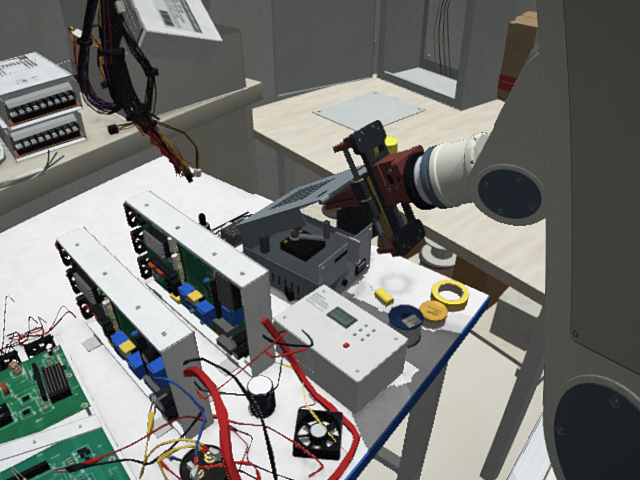

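jog_arm --steps '[[[0,-0.0095,0,0,0,0,1],[0,-0.0095,0.0005,0,0,0,1],[0,-0.009,0.001,0,0,0,1],[0,-0.009,0.001,0,0,0,1],[0,-0.009,0.002,0,0,0,1],[0,-0.009,0.002,0,0,0,1],[0,-0.009,0.003,0,0,0,1],[0,-0.009,0.003,0,0,0,1],[0,-0.0085,0.004,0,0,0,1],[0,-0.0085,0.004,0,0,0,1],[0,0,0,0,0,0,1]]]'

```text
t: 11.12
ee_pos: [441.3, -163.4, 350.9]
orientation: [-1.594, 1.58, -0.911]
ft_force: [-0.6, -0.6, 0.1]
width: 0.6
```

```bash
python3 look.py scene:s7.png wrist:w7.png
```

```text
11.1167 ee [ 441.3 -163.4  350.9] tip [ 598.5 -162.8  259.1] [-0.49  0.27  2.25  2.24  0.55  0.55] F [-0.6 -0.6  0.1]
```

View pics/s7.png

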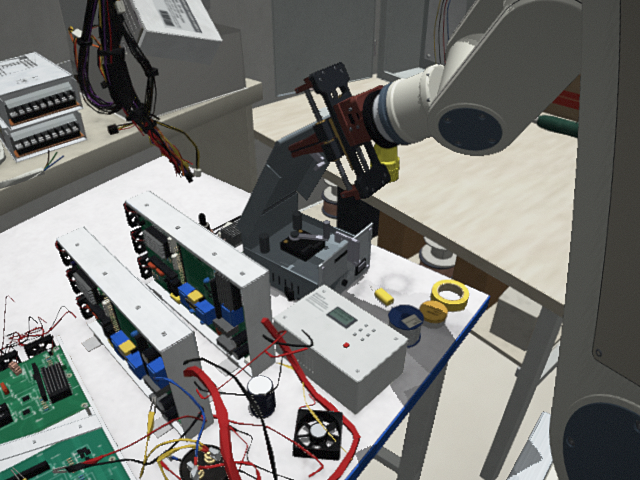

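View pics/w7.png

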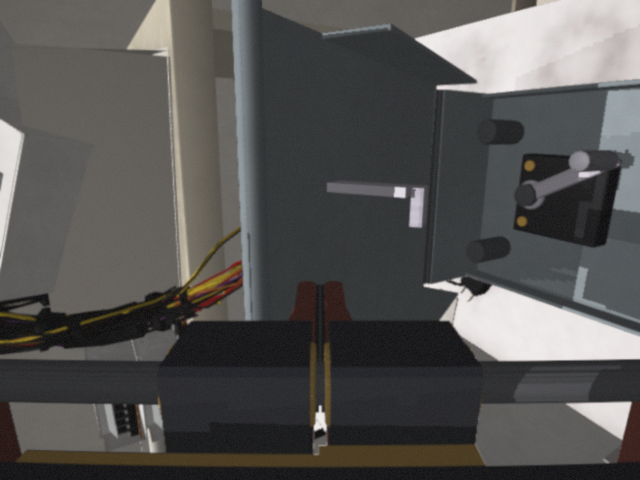

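jog_arm --steps '[[[0,-0.008,0.005,0,0,0,1],[0,-0.008,0.005,0,0,0,1],[0,-0.0075,0.0055,0,0,0,1],[0,-0.0075,0.0055,0,0,0,1],[0,-0.007,0.006,0,0,0,1],[0,-0.007,0.006,0,0,0,1],[0,-0.005,0.006,0,0,0,1],[0,-0.005,0.006,0,0,0,1],[0,0,0,0,0,0,1]]]'

```text
t: 11.97
ee_pos: [508.6, -163.0, 375.8]
orientation: [-1.593, 1.58, -0.912]
ft_force: [0.3, 0.4, 0.5]
width: 0.5
```

```bash
python3 look.py scene:s8.png wrist:w8.png
```

```text
11.9667 ee [ 508.6 -163.   375.8] tip [ 665.8 -162.4  284.2] [-0.42  0.29  2.11  2.18  0.45  0.69] F [0.3 0.4 0.5]
```

View pics/s8.png

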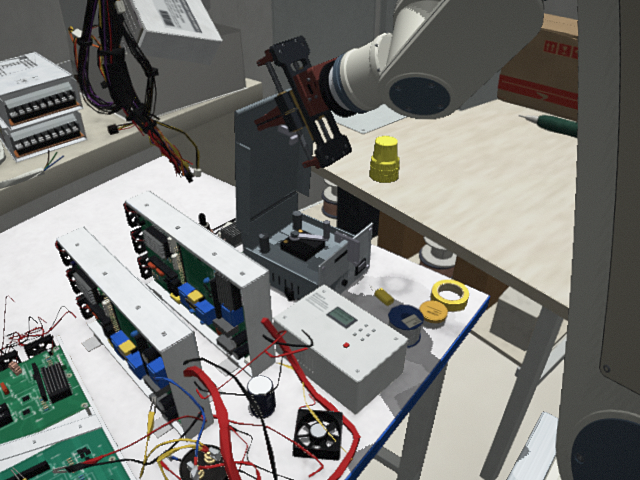

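View pics/w8.png

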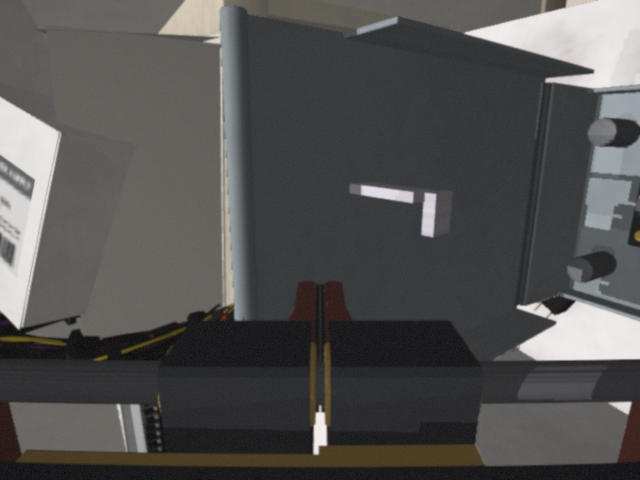

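jog_arm --steps '[[[0,-0.002,0.0035,0,0,0,1],[0,-0.002,0.0035,0,0,0,1],[0,0,0,0,0,0,1],[0,0.008,-0.014,0,0,0,1],[0,0.015,-0.026,0,0,0,1],[0,0.015,-0.026,0,0,0,1],[0,0.01,-0.02,0,0,0,1],[0,0,0,0,0,0,1]]]'

```text
t: 12.73
ee_pos: [413.2, -162.8, 376.4]
orientation: [-1.594, 1.585, -0.909]
ft_force: [-0.5, -0.1, -1.2]
width: 0.5
```

```bash
python3 look.py scene:s9.png wrist:w9.png top:t9.png
python3 - <<'E'
from h import *
for n in ('wrist','top','scene'):
  for t in ("lever_peg","lever_pivot","hood_hinge","hood_lip"):
    l=ctrl.landmark_of(t,n); print(n,t,[(np.round(d['uv'],1),round(d['p'],2)) for d in l[:2]])
E
```

```text
12.7333 ee [ 413.2 -162.8  376.4] tip [ 569.9 -162.4  284. ] [-0.53  0.18  2.28  2.1   0.53  0.68] F [-0.5 -0.1 -1.2]
wrist lever_peg [(array([558. , 158.3]), 0.59)]
wrist lever_pivot [(array([515.2, 186.9]), 0.62)]
wrist hood_hinge [(array([429.9, 186.3]), 0.61)]
wrist hood_lip [(array([182.8, 209.8]), 0.58)]
top lever_peg [(array([332.4, 235.9]), 0.81)]
top lever_pivot [(array([312.2, 213.5]), 0.79)]
top hood_hinge [(array([315.3, 165.6]), 0.95)]
top hood_lip [(array([314.1, 122.3]), 0.83)]
scene lever_peg [(array([326. , 220.7]), 0.83)]
scene lever_pivot [(array([296. , 234.4]), 0.78), (array([269.7,  93.8]), 0.5)]
scene hood_hinge [(array([265.6, 211.2]), 0.91)]
scene hood_lip [(array([269.6,  94. ]), 0.81), (array([313.2, 271.4]), 0.52)]
```

View pics/w9.png

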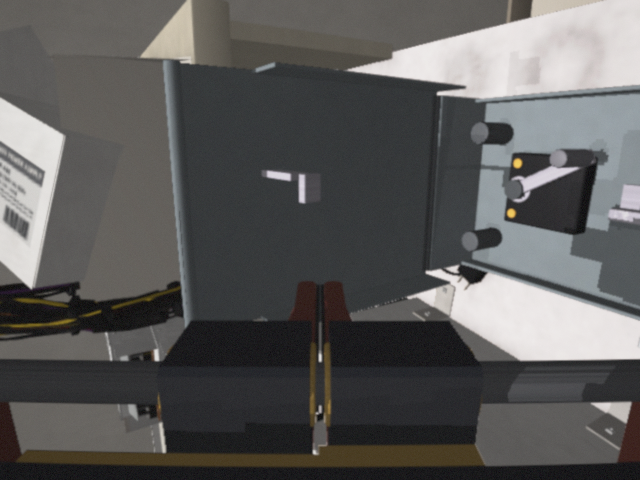

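View pics/t9.png

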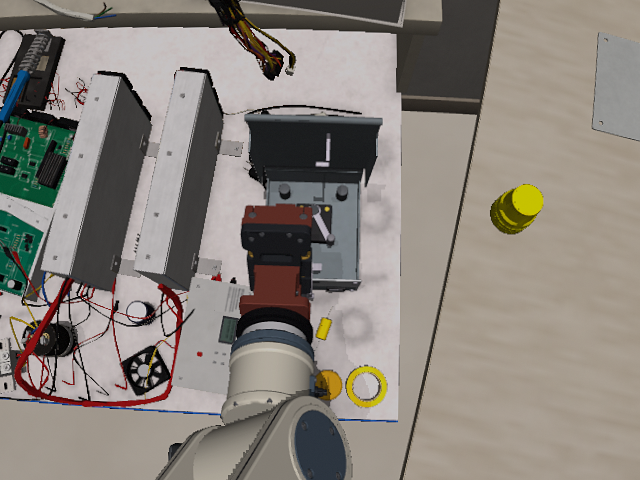

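View pics/s9.png

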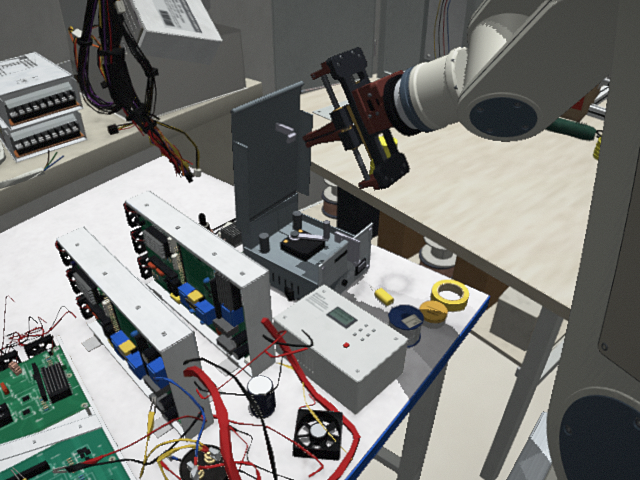

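Run:
```python
from h import *
from scipy.optimize import least_squares
print('top peg',ray('top',[(332.4,235.9)],107),'piv',ray('top',[(312.2,213.5)],70))
print('scene peg',ray('scene',[(326,220.7)],107),'piv',ray('scene',[(296,234.4)],70))
o=ctrl.get_obs()
def w(uv,z):
    f=lambda p:(wproj(np.array([[p[0],p[1],z]]),o)-uv).ravel()
    return least_squares(f,[570,-200]).x
print('wrist peg',w((558,158),107),'piv',w((515,187),70))
# lip triangulate top+scene
f=lambda p: np.r_[(proj('top',p)[0]-(314,122.3)),(proj('scene',p)[0]-(269.6,94))]
s=least_squares(f,[690,-195,300.]); print(s.x,s.fun)
s=s.x; print('hood angle', np.arctan2(s[2]-108,s[0]-687)); print(np.pi-0)
import cv2
for n,b in (('t9',(180,330,240,390)),('s9',(180,300,220,400))):
    a=cv2.imread(f'pics/{n}.png')[b[0]:b[1],b[2]:b[3]]; cv2.imwrite(f'pics/{n}z.png',cv2.resize(a,None,fx=4,fy=4,interpolation=2))
```

```text
top peg [[ 581.88144987 -223.58308949  107.        ]] piv [[ 624.84612129 -192.01432011   70.        ]]
scene peg [[ 580.31592369 -219.59545279  107.        ]] piv [[ 629.07989324 -196.31053901   70.        ]]
wrist peg [ 582.83602636 -219.87404907] piv [ 635.44650141 -193.88062416]
[ 667.51029161 -192.23170636  319.71837128] [-0.70559332 -1.15407808  1.71587801  0.58671163]
hood angle 1.66259248939054
3.141592653589793
```

View pics/t9z.png

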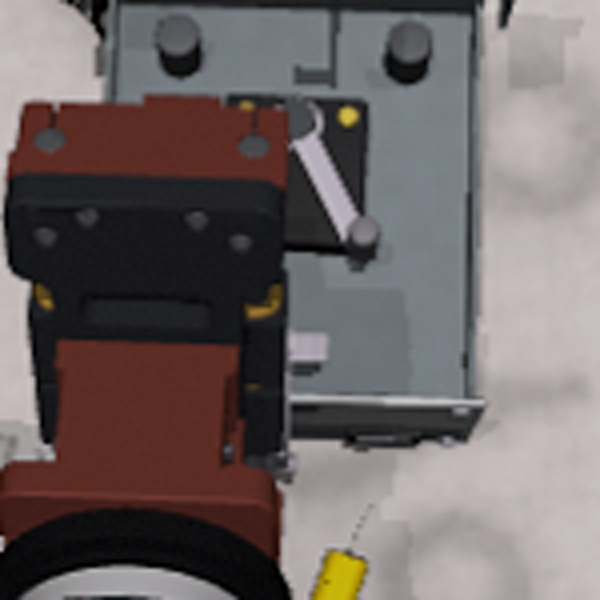

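View pics/s9z.png

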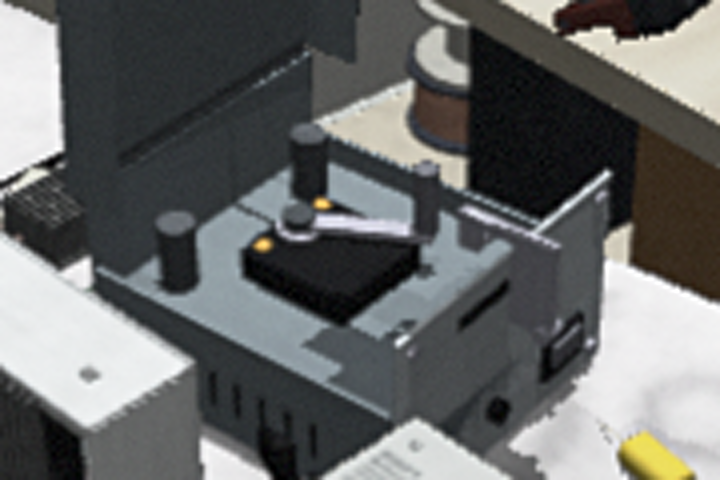

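```bash
cat > t3.py <<'E'
from ik import *
q0s=[np.array([-.5,0.5,2.,q4,.5,q6]) for q4 in (0,1) for q6 in (-2,-1,.5,2)]
for pitch in (60,):
  for head in (0,-15):
   for roll in (0,90,180):
    Rt=pitchR(pitch,head,roll)
    for C in ((582,-245,130),(582,-245,86),(578,-185,86)):
        print(pitch,head,roll,C,[(bool(a),list(map(float,b)),float(c)) for a,b,c in ik(tp(C,Rt),Rt,q0s)][:1])
E
python3 fit.py|tail -1; python3 t3.py
```

```text
0.3  0.2  0.1  0.1  0. ]
60 0 0 (582, -245, 130) [(True, [-0.55, 0.44, 2.0, 0.85, 0.35, -1.31], 0.24)]
60 0 0 (582, -245, 86) [(True, [-0.55, 0.53, 2.02, 1.09, 0.3, -1.56], 0.19)]
60 0 0 (578, -185, 86) [(True, [-0.44, 0.5, 2.08, 1.22, 0.23, -1.6], 0.12)]
60 0 90 (582, -245, 130) [(True, [-0.55, 0.44, 2.0, 0.85, 0.35, 0.26], 0.24)]
60 0 90 (582, -245, 86) [(True, [-0.55, 0.53, 2.02, 1.09, 0.3, 0.01], 0.19)]
60 0 90 (578, -185, 86) [(True, [-0.44, 0.5, 2.08, 1.22, 0.23, -0.03], 0.12)]
60 0 180 (582, -245, 130) [(True, [-0.55, 0.44, 2.0, 0.85, 0.35, 1.83], 0.24)]
60 0 180 (582, -245, 86) [(True, [-0.55, 0.53, 2.02, 1.09, 0.3, 1.58], 0.19)]
60 0 180 (578, -185, 86) [(True, [-0.44, 0.5, 2.08, 1.22, 0.23, 1.54], 0.12)]
60 -15 0 (582, -245, 130) [(True, [-0.47, 0.43, 2.03, 0.56, 0.19, -0.73], 0.08)]
60 -15 0 (582, -245, 86) [(True, [-0.47, 0.51, 2.05, 1.0, 0.12, -1.17], 0.01)]
60 -15 0 (578, -185, 86) [(False, [-0.35, 0.49, 2.1, 1.04, 0.05, -1.12], -0.06)]
60 -15 90 (582, -245, 130) [(True, [-0.47, 0.43, 2.03, 0.56, 0.19, 0.84], 0.08)]
60 -15 90 (582, -245, 86) [(True, [-0.47, 0.51, 2.05, 1.0, 0.12, 0.4], 0.01)]
60 -15 90 (578, -185, 86) [(False, [-0.35, 0.49, 2.1, 1.04, 0.05, 0.45], -0.06)]
60 -15 180 (582, -245, 130) [(True, [-0.47, 0.43, 2.03, 0.56, 0.19, 2.41], 0.08)]
60 -15 180 (582, -245, 86) [(True, [-0.47, 0.51, 2.05, 1.0, 0.12, 1.97], 0.01)]
60 -15 180 (578, -185, 86) [(False, [-0.35, 0.49, 2.1, 1.04, 0.05, 2.02], -0.06)]
```

```bash
sed -i 's/(60,)/(75,82)/; s/(0,-15)/(0,)/' t3.py; python3 t3.py; python3 -c "
from h import *; print(R.from_rotvec(ctrl.get_obs()['orientation']).as_matrix().round(2), pitchR(75,0,90).as_matrix().round(2))"
```

```text
75 0 0 (582, -245, 130) [(True, [-0.48, 0.47, 1.85, 0.21, 0.6, -0.64], 0.49)]
75 0 0 (582, -245, 86) [(True, [-0.48, 0.54, 1.86, 0.24, 0.52, -0.67], 0.41)]
75 0 0 (578, -185, 86) [(True, [-0.38, 0.51, 1.93, 0.21, 0.47, -0.56], 0.36)]
75 0 90 (582, -245, 130) [(True, [-0.48, 0.47, 1.85, 0.21, 0.6, 0.93], 0.49)]
75 0 90 (582, -245, 86) [(True, [-0.48, 0.54, 1.86, 0.24, 0.52, 0.9], 0.41)]
75 0 90 (578, -185, 86) [(True, [-0.38, 0.51, 1.93, 0.21, 0.47, 1.01], 0.36)]
75 0 180 (582, -245, 130) [(True, [-0.48, 0.47, 1.85, 0.21, 0.6, 2.51], 0.03)]
75 0 180 (582, -245, 86) [(True, [-0.48, 0.54, 1.86, 0.24, 0.52, 2.47], 0.07)]
75 0 180 (578, -185, 86) [(False, [-0.38, 0.51, 1.93, 0.21, 0.47, 2.59], -0.05)]
82 0 0 (582, -245, 130) [(True, [-0.45, 0.5, 1.77, 0.09, 0.75, -0.51], 0.64)]
82 0 0 (582, -245, 86) [(True, [-0.45, 0.56, 1.79, 0.1, 0.67, -0.52], 0.56)]
82 0 0 (578, -185, 86) [(True, [-0.35, 0.53, 1.85, 0.08, 0.63, -0.42], 0.52)]
82 0 90 (582, -245, 130) [(True, [-0.45, 0.5, 1.77, 0.09, 0.75, 1.06], 0.64)]
82 0 90 (582, -245, 86) [(True, [-0.45, 0.56, 1.79, 0.1, 0.67, 1.05], 0.56)]
82 0 90 (578, -185, 86) [(True, [-0.35, 0.53, 1.85, 0.08, 0.63, 1.15], 0.52)]
82 0 180 (582, -245, 130) [(False, [-0.45, 0.5, 1.77, 0.09, 0.75, 2.63], -0.09)]
82 0 180 (582, -245, 86) [(False, [-0.45, 0.56, 1.79, 0.1, 0.67, 2.62], -0.08)]
82 0 180 (578, -185, 86) [(False, [-0.35, 0.53, 1.85, 0.08, 0.63, 2.72], -0.18)]
[[ 0.01 -0.51  0.86]
 [-1.   -0.01  0.  ]
 [ 0.   -0.86 -0.51]] [[ 0.97  0.    0.26]
 [ 0.   -1.    0.  ]
 [ 0.26  0.   -0.97]]
```

```bash
cat > t4.py <<'E'
from ik import *
o=ctrl.get_obs(); q=o['qpos']
wps=[((550,-200,285),45,70),((555,-230,250),62,-20),((567,-252,180),75,-90)]
p=r=None
for C,pi,ro in wps:
    Rt=pitchR(pi,0,ro); print([(bool(a),list(map(float,b))) for a,b,c in ik(tp(C,Rt),Rt,[np.array([-.5,.4,2,q4,.4,q6]) for q4 in (0,1,2) for q6 in (-2,-1,0,1)])][:1])
    p,r=plan(tp(C,Rt),Rt,1.0,p,r,wmax=6.9)
E
python3 t4.py
```

```text
[(True, [-0.57, 0.11, 2.15, 1.15, 0.43, -0.32])]
16 rows; end [ 421.3 -200.   413.7] err [-0.  0.  0.]
[[0.0023,-0.0021,-0.0009,-0.62,-0.87,-6.81,1.0],[0.0025,-0.0018,-0.001,-0.62,-0.87,-6.81,1.0],[0.0027,-0.0015,-0.001,-0.62,-0.87,-6.81,1.0],[0.0029,-0.0012,-0.0011,-0.62,-0.87,-6.81,1.0],[0.0029,-0.0008,-0.0011,-0.62,-0.87,-6.81,1.0],[0.003,-0.0004,-0.0012,-0.62,-0.87,-6.81,1.0],[0.003,-0.0001,-0.0012,-0.62,-0.87,-6.81,1.0],[0.003,0.0003,-0.0013,-0.62,-0.87,-6.81,1.0],[0.0029,0.0007,-0.0013,-0.62,-0.87,-6.81,1.0],[0.0028,0.001,-0.0014,-0.62,-0.87,-6.81,1.0],[0.0026,0.0014,-0.0014,-0.62,-0.87,-6.81,1.0],[0.0024,0.0017,-0.0014,-0.62,-0.87,-6.81,1.0],[0.0022,0.0019,-0.0014,-0.62,-0.87,-6.81,1.0],[0.0019,0.0022,-0.0014,-0.62,-0.87,-6.81,1.0],[0.0016,0.0025,-0.0014,-0.62,-0.87,-6.81,1.0],[0.0013,0.0026,-0.0015,-0.62,-0.87,-6.81,1.0]]
[(True, [-0.54, 0.21, 1.97, 0.45, 0.58, -1.22])]
14 rows; end [ 469.6 -230.   410.7] err [ 0. -0. -0.]
[[0.0014,0.0028,0.0026,1.22,-0.57,-6.38,1.0],[0.0011,0.003,0.0025,1.22,-0.57,-6.38,1.0],[0.0008,0.0032,0.0024,1.22,-0.57,-6.38,1.0],[0.0005,0.0032,0.0024,1
[... 357 characters left out ...]
,-0.57,-6.38,1.0],[-0.0026,0.0026,0.0018,1.22,-0.57,-6.38,1.0],[-0.0028,0.0023,0.0019,1.22,-0.57,-6.38,1.0]]
[(True, [-0.5, 0.38, 1.84, 0.19, 0.7, -2.21])]
11 rows; end [ 519.9 -252.   355.8] err [-0. -0. -0.]
[[-0.0025,0.0009,0.0066,0.72,1.03,-6.33,1.0],[-0.0026,0.0007,0.0065,0.72,1.03,-6.33,1.0],[-0.0029,0.0005,0.0064,0.72,1.03,-6.33,1.0],[-0.003,0.0003,0.0064,0.72,1.03,-6.33,1.0],[-0.0031,-0.0001,0.0063,0.72,1.03,-6.33,1.0],[-0.0032,-0.0002,0.0063,0.72,1.03,-6.33,1.0],[-0.0033,-0.0006,0.0062,0.72,1.03,-6.33,1.0],[-0.0033,-0.0009,0.0062,0.72,1.03,-6.33,1.0],[-0.0033,-0.0011,0.0061,0.72,1.03,-6.33,1.0],[-0.0033,-0.0015,0.0061,0.72,1.03,-6.33,1.0],[-0.0032,-0.0017,0.006,0.72,1.03,-6.33,1.0]]
```

jog_arm --steps '[[[0.002,-0.002,-0.001,-0.6,-0.9,-6.8,1],[0.0025,-0.002,-0.001,-0.6,-0.9,-6.8,1],[0.003,-0.0015,-0.001,-0.6,-0.9,-6.8,1],[0.003,-0.001,-0.001,-0.6,-0.9,-6.8,1],[0.003,-0.001,-0.001,-0.6,-0.9,-6.8,1],[0.003,0,-0.001,-0.6,-0.9,-6.8,1],[0.003,0,-0.001,-0.6,-0.9,-6.8,1],[0.003,0,-0.001,-0.6,-0.9,-6.8,1],[0.003,0.001,-0.001,-0.6,-0.9,-6.8,1],[0.003,0.001,-0.0014,-0.6,-0.9,-6.8,1],[0.0025,0.0015,-0.0014,-0.6,-0.9,-6.8,1],[0.0025,0.0015,-0.0014,-0.6,-0.9,-6.8,1],[0.002,0.002,-0.0014,-0.6,-0.9,-6.8,1],[0.002,0.002,-0.0014,-0.6,-0.9,-6.8,1],[0.0015,0.0025,-0.0014,-0.6,-0.9,-6.8,1],[0.001,0.0025,-0.0015,-0.6,-0.9,-6.8,1]]]'

```text
t: 14.82
ee_pos: [421.9, -200.5, 412.8]
orientation: [2.748, 0.495, 1.134]
ft_force: [0.2, 0.4, -0.0]
width: 0.5
```

jog_arm --steps '[[[0.0014,0.003,0.0026,1.2,-0.6,-6.4,1],[0.001,0.003,0.0025,1.2,-0.6,-6.4,1],[0.001,0.003,0.0024,1.2,-0.6,-6.4,1],[0.0005,0.003,0.0024,1.2,-0.6,-6.4,1],[0,0.0034,0.0023,1.2,-0.6,-6.4,1],[0,0.0034,0.002,1.2,-0.6,-6.4,1],[-0.0006,0.0034,0.002,1.2,-0.6,-6.4,1],[-0.001,0.0033,0.002,1.2,-0.6,-6.4,1],[-0.0013,0.0033,0.002,1.2,-0.6,-6.4,1],[-0.0016,0.0032,0.002,1.2,-0.6,-6.4,1],[-0.002,0.003,0.002,1.2,-0.6,-6.4,1],[-0.002,0.003,0.002,1.2,-0.6,-6.4,1],[-0.0026,0.0026,0.002,1.2,-0.6,-6.4,1],[-0.003,0.002,0.002,1.2,-0.6,-6.4,1]]]'

```text
t: 15.98
ee_pos: [470.4, -230.1, 409.3]
orientation: [1.546, 2.233, 0.382]
ft_force: [0.5, -0.4, 0.6]
width: 0.5
```

```bash
python3 look.py
python3 - <<'E'
from h import *
Rt=pitchR(75,0,-90); plan(tp((575,-254,180),Rt),Rt,1.0)
E
```

```text
15.9833 ee [ 470.4 -230.1  409.3] tip [ 555.4 -230.3  248.3] [-0.54  0.21  1.97  0.45  0.58 -1.22] F [ 0.5 -0.4  0.6]
11 rows; end [ 527.9 -254.1  355.8] err [ 0.  -0.1  0. ]
[[-0.0029,0.0014,0.0067,0.7,1.02,-6.28,1.0],[-0.0031,0.0012,0.0067,0.7,1.02,-6.28,1.0],[-0.0033,0.001,0.0066,0.7,1.02,-6.28,1.0],[-0.0036,0.0006,0.0066,0.7,1.02,-6.28,1.0],[-0.0037,0.0003,0.0064,0.7,1.02,-6.28,1.0],[-0.0039,-0.0,0.0064,0.7,1.02,-6.28,1.0],[-0.0039,-0.0004,0.0063,0.7,1.02,-6.28,1.0],[-0.004,-0.0008,0.0063,0.7,1.02,-6.28,1.0],[-0.004,-0.0011,0.0062,0.7,1.02,-6.28,1.0],[-0.004,-0.0014,0.0061,0.7,1.02,-6.28,1.0],[-0.0039,-0.0019,0.0061,0.7,1.02,-6.28,1.0]]
```

jog_arm --steps '[[[-0.003,0.0014,0.0067,0.7,1,-6.28,1],[-0.003,0.001,0.0067,0.7,1,-6.28,1],[-0.003,0.001,0.0066,0.7,1,-6.28,1],[-0.0036,0.0006,0.0066,0.7,1,-6.28,1],[-0.0037,0.0003,0.0064,0.7,1,-6.28,1],[-0.004,0,0.0064,0.7,1,-6.28,1],[-0.004,-0.0004,0.0063,0.7,1,-6.28,1],[-0.004,-0.001,0.0063,0.7,1,-6.28,1],[-0.004,-0.001,0.0062,0.7,1,-6.28,1],[-0.004,-0.0014,0.006,0.7,1,-6.28,1],[-0.004,-0.002,0.006,0.7,1,-6.28,1],[0,0,0,0,0,0,1]]]'

```text
t: 16.98
ee_pos: [528.1, -254.5, 355.2]
orientation: [0.003, 2.876, -0.0]
ft_force: [-0.4, -0.3, 0.0]
width: -0.0
```

```bash
python3 look.py scene:s10.png wrist:w10.png top:t10.png;  python3 - <<'E'
from h import *
print(R.from_rotvec(ctrl.get_obs()['orientation']).as_matrix().round(2))
for n in ('wrist','top','scene'):
  for t in ("lever_peg","lever_pivot"):
    l=ctrl.landmark_of(t,n); print(n,t,[(np.round(d['uv'],1),round(d['p'],2)) for d in l[:2]])
E
```

```text
16.9833 ee [ 528.1 -254.5  355.2] tip [ 575.8 -254.5  179.6] [-0.5   0.39  1.82  0.19  0.7  -2.2 ] F [-0.4 -0.3  0. ]
[[-0.96  0.01  0.26]
 [ 0.01  1.    0.  ]
 [-0.26  0.   -0.96]]
wrist lever_peg [(array([378.8, 236.8]), 0.67)]
wrist lever_pivot [(array([403. , 273.5]), 0.97), (array([375.4, 235.5]), 0.67)]
top lever_peg []
top lever_pivot []
scene lever_peg [(array([327.7, 221.5]), 0.85)]
scene lever_pivot [(array([294. , 233.4]), 0.68)]
```

View pics/w10.png

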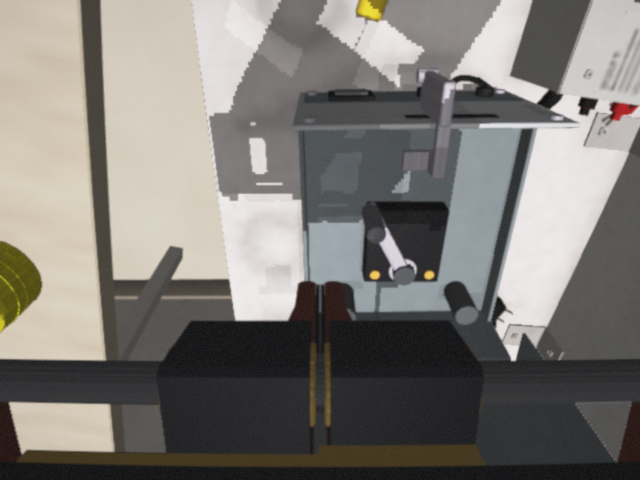

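View pics/s10.png

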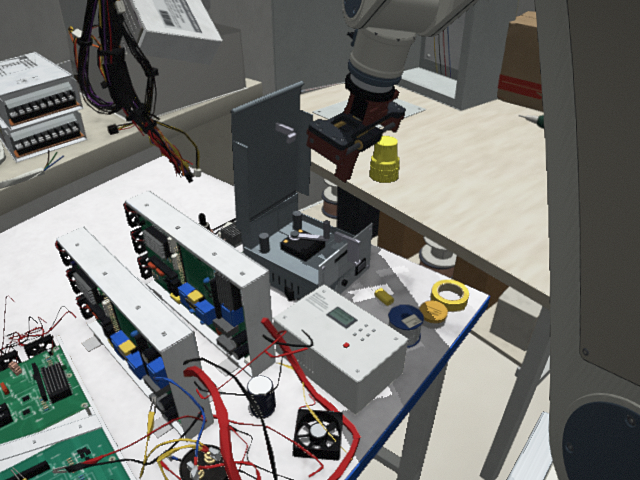

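Run:
```python
from h import *
from scipy.optimize import least_squares
o=ctrl.get_obs()
def w(uv,z):
    f=lambda p:(wproj(np.array([[p[0],p[1],z]]),o)-uv).ravel()
    return least_squares(f,[570,-200]).x
print('wrist peg',w((376,236),107),'piv',w((403,272),73))
print('scene peg',ray('scene',[(327.7,221.5)],107),'piv',ray('scene',[(294,233.4)],70))
```

```text
wrist peg [ 582.61666002 -220.15914316] piv [ 631.00160456 -193.51269935]
scene peg [[ 576.5336857  -219.43663866  107.        ]] piv [[ 633.86639629 -196.46848976   70.        ]]
```

jog_arm --steps '[[[0.0055,0,0.023,0,0,0,1],[0.0055,0,0.023,0,0,0,1],[0.0055,0,0.023,0,0,0,1],[0.0055,0,0.022,0,0,0,1],[0,0,0,0,0,0,1]]]'

```text
t: 17.85
ee_pos: [528.9, -253.5, 258.8]
orientation: [0.01, 2.881, 0.005]
ft_force: [-1.2, 0.4, -0.7]
width: 0.6
```

jog_arm --steps '[[[0,0.006,0,0,0,0,1],[0,0.006,0,0,0,0,1],[0,0.006,0,0,0,0,1],[0,0.005,0,0,0,0,1],[0,0,0,0,0,0,1]]]'

```text
t: 18.27
ee_pos: [530.8, -230.3, 263.8]
orientation: [0.007, 2.873, -0.0]
ft_force: [0.5, -0.9, 1.3]
width: 0.7
```

```bash
python3 look.py scene:s11.png wrist:w11.png
```

```text
18.2667 ee [ 530.8 -230.3  263.8] tip [ 579.  -230.5   88.3] [-0.46  0.52  1.89  0.24  0.5  -2.22] F [ 0.5 -0.9  1.3]
```

View pics/w11.png

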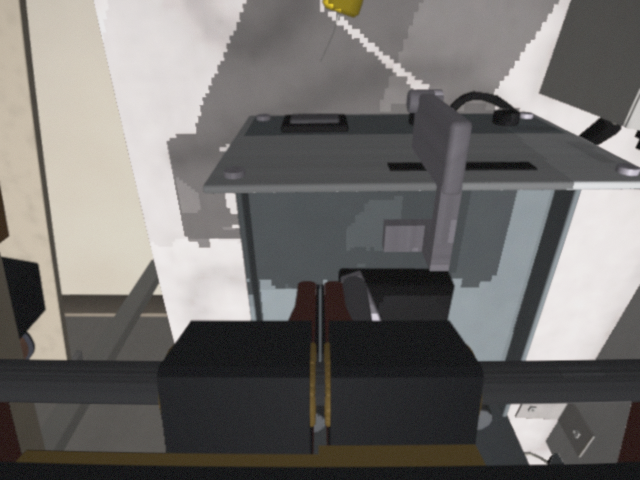

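jog_arm --steps '[[[0,0.006,0,0,0,0,1],[0,0.006,0,0,0,0,1],[0,0.006,0,0,0,0,1],[0,0.006,0,0,0,0,1],[0,0.006,0,0,0,0,1],[0,0.006,0,0,0,0,1],[0,0,0,0,0,0,1]]]'

```text
t: 18.95
ee_pos: [530.9, -194.2, 262.6]
orientation: [0.007, 2.875, 0.001]
ft_force: [-0.2, -2.2, 0.1]
width: 0.3
```

```bash
python3 look.py scene:s12.png wrist:w12.png
```

```text
18.95 ee [ 530.9 -194.2  262.6] tip [ 578.9 -194.2   87. ] [-0.39  0.51  1.92  0.22  0.47 -2.15] F [-0.2 -2.2  0.1]
```

View pics/w12.png

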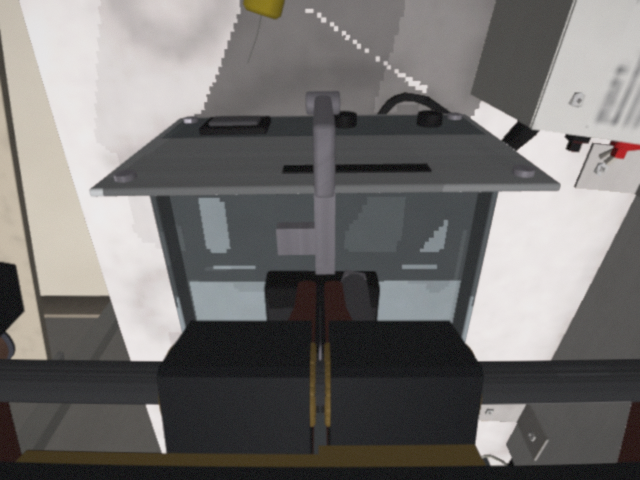

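View pics/s12.png

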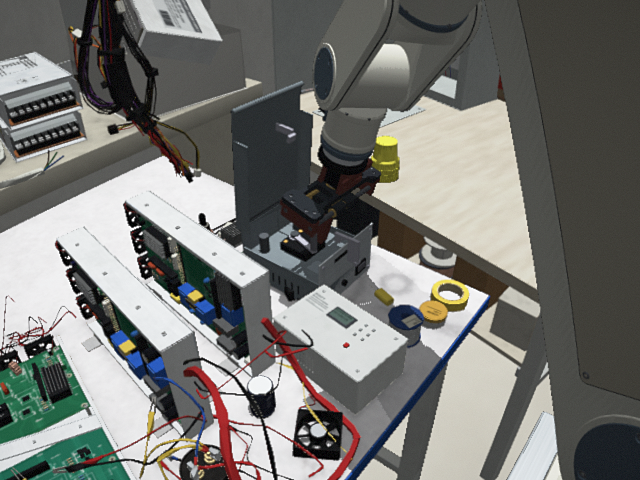

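jog_arm --steps '[[[0,0.003,0,0,0,0,1],[0,0.003,0,0,0,0,1],[0,0,0,0,0,0,1]]]'

```text
t: 19.3
ee_pos: [531.0, -189.1, 262.7]
orientation: [0.009, 2.874, -0.0]
ft_force: [1.0, -2.8, -0.9]
width: 0.6
```

jog_arm --steps '[[[0,0.002,0,0,0,0,1],[0,0.001,0,0,0,0,1],[0,0,0,0,0,0,1]]]'

```text
t: 19.55
ee_pos: [530.9, -186.2, 262.7]
orientation: [0.008, 2.874, 0.0]
ft_force: [1.9, -3.3, -1.0]
width: 0.3
```

jog_arm --steps '[[[0,0.002,0,0,0,0,1],[0,0,0,0,0,0,1]]]'

```text
t: 19.72
ee_pos: [530.9, -184.2, 262.7]
orientation: [0.008, 2.874, 0.0]
ft_force: [1.9, -3.6, -0.6]
width: 0.4
```

jog_arm --steps '[[[0,0.002,0,0,0,0,1],[0,0,0,0,0,0,1]]]'

```text
t: 19.88
ee_pos: [530.9, -182.1, 262.7]
orientation: [0.008, 2.874, 0.0]
ft_force: [2.1, -3.7, -0.0]
width: 0.5
```

jog_arm --steps '[[[0,0.002,0,0,0,0,1],[0,0,0,0,0,0,1]]]'

```text
t: 20.05
ee_pos: [530.9, -180.6, 262.7]
orientation: [0.008, 2.874, -0.001]
ft_force: [2.0, -8.7, -1.9]
width: 0.6
```

```bash
python3 look.py scene:s13.png wrist:w13.png
python3 - <<'E'
import cv2
for n,b in (('w13',(200,340,230,430)),('s13',(180,300,220,400))):
    a=cv2.imread(f'pics/{n}.png')[b[0]:b[1],b[2]:b[3]]; cv2.imwrite(f'pics/{n}z.png',cv2.resize(a,None,fx=4,fy=4,interpolation=2))
E
```

```text
20.05 ee [ 530.9 -180.6  262.7] tip [ 579.1 -180.9   87.2] [-0.37  0.51  1.93  0.21  0.46 -2.11] F [ 2.  -8.7 -1.9]
```

View pics/w13z.png

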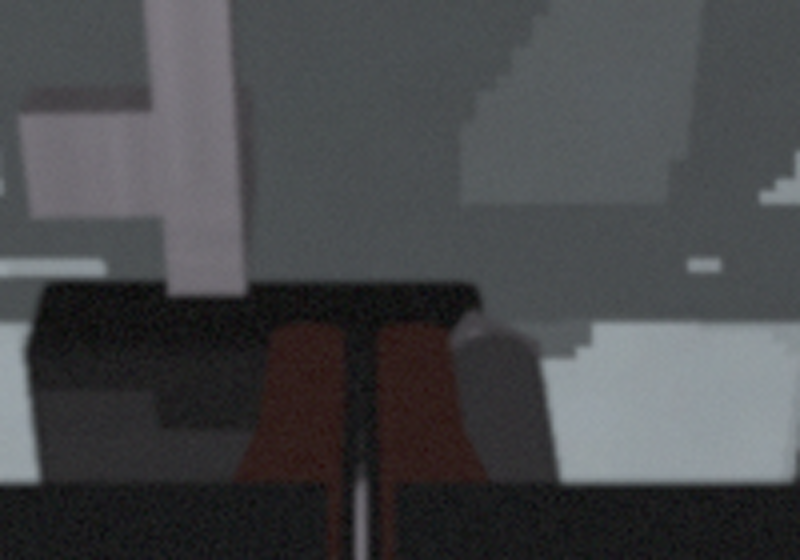

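View pics/s13z.png

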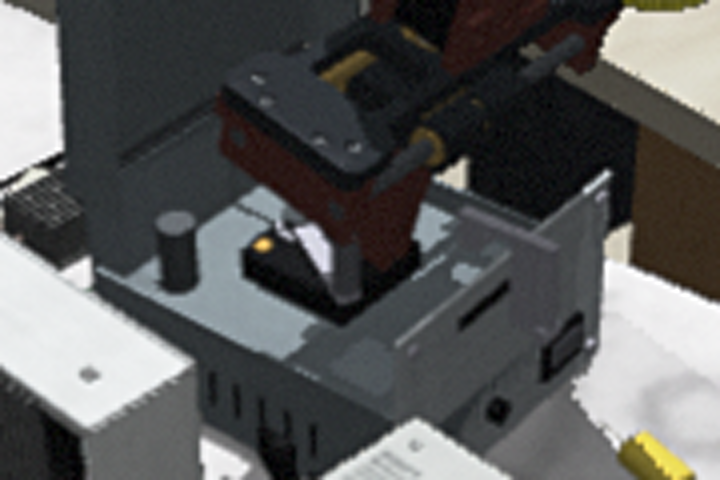

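jog_arm --steps '[[[0,0.0005,0,0,0,0,1],[0,0,0,0,0,0,1],[0,0,0,0,0,0,1],[0,-0.008,0,0,0,0,1],[0,-0.01,0,0,0,0,1],[0,-0.01,0,0,0,0,1],[0,-0.01,0,0,0,0,1],[0,-0.01,0,0,0,0,1],[0,-0.01,0,0,0,0,1],[0,-0.008,0,0,0,0,1],[0,-0.006,0,0,0,0,1],[-0.005,0,-0.02,0,0,0,1],[-0.008,0,-0.03,0,0,0,1],[-0.008,0,-0.03,0,0,0,1],[-0.008,0,-0.03,0,0,0,1],[0,0,-0.03,0,0,0,1],[0,0,-0.02,0,0,0,1],[0,0,0,0,0,0,1],[0,0,0,0,0,0,1]]]'

```text
t: 21.73
ee_pos: [516.0, -252.0, 425.6]
orientation: [0.008, 2.873, -0.001]
ft_force: [0.3, 0.2, -0.2]
width: 0.5
```

```bash
python3 look.py scene:s14.png wrist:w14.png top:t14.png
python3 - <<'E'
from h import *
from scipy.optimize import least_squares
uv={}
for n in ('wrist','top','scene'):
  for t in ("lever_peg","lever_pivot","hood_lip","catch_tab"):
    l=ctrl.landmark_of(t,n); print(n,t,[(np.round(d['uv'],1),round(d['p'],2)) for d in l[:1]])
    if l: uv[n,t]=l[0]['uv']
if ('scene','lever_peg') in uv: print(ray('scene',[uv['scene','lever_peg']],107))
if ('top','hood_lip') in uv and ('scene','hood_lip') in uv:
    f=lambda p: np.r_[(proj('top',p)[0]-uv['top','hood_lip']),(proj('scene',p)[0]-uv['scene','hood_lip'])]
    s=least_squares(f,[690,-195,300.]).x; print(s,'hood',np.pi-np.arctan2(s[2]-108,s[0]-689)-.14)
for n in ('tape','flux_tin','solder_spool','film_cap'):
    l=ctrl.landmark_of(n,'top'); print(n,[(np.round(d['uv'],1),round(d['p'],2)) for d in l[:1]])
E
```

```text
21.7333 ee [ 516.  -252.   425.6] tip [ 564.4 -252.3  250.1] [-0.5   0.28  1.8   0.17  0.83 -2.17] F [ 0.3  0.2 -0.2]
wrist lever_peg [(array([358.2, 205.9]), 0.56)]
wrist lever_pivot [(array([384.6, 238.1]), 0.68)]
wrist hood_lip []
wrist catch_tab [(array([403.3,  90.4]), 0.85)]
top lever_peg []
top lever_pivot []
top hood_lip []
top catch_tab [(array([310.2, 290.5]), 0.71)]
scene lever_peg [(array([325.2, 221.1]), 0.84)]
scene lever_pivot [(array([292.2, 233.2]), 0.75)]
scene hood_lip [(array([315.5, 273.8]), 0.7)]
scene catch_tab [(array([351.9, 249.3]), 0.72)]
[[ 580.64014389 -217.77476914  107.        ]]
tape []
flux_tin []
solder_spool [(array([314.5, 168. ]), 0.37)]
film_cap [(array([326.2, 327.9]), 0.77)]
```

View pics/s14.png

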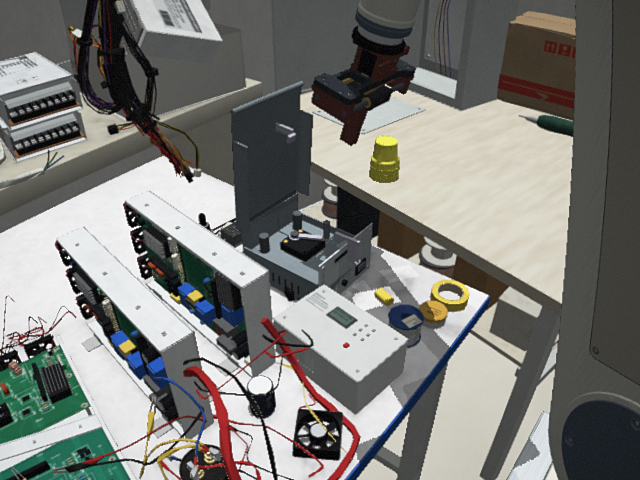

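View pics/w14.png

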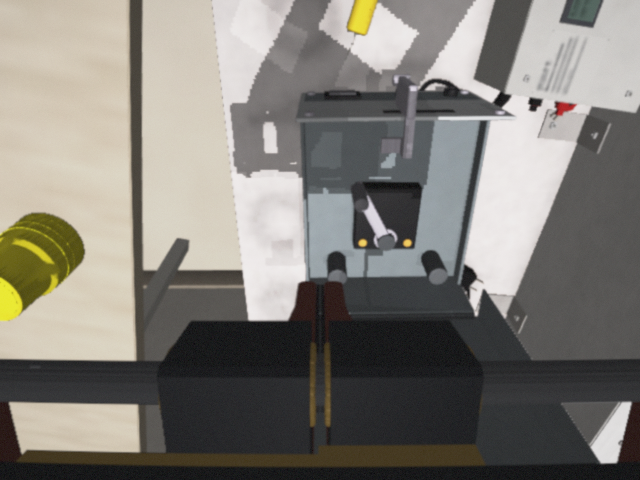

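View pics/t14.png

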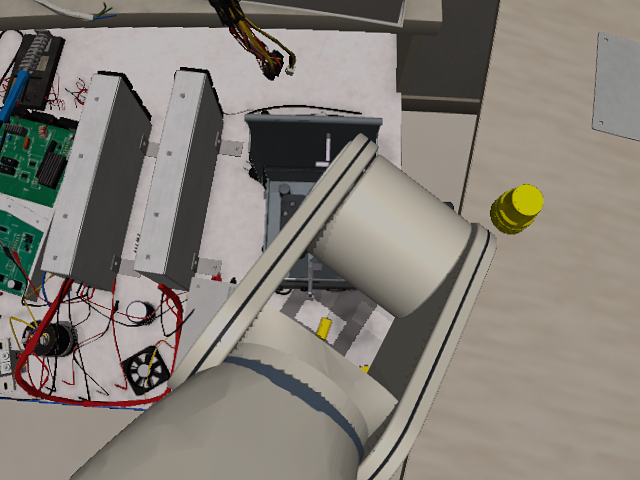

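```bash
python3 -c "
from workcell import ctrl
print(ctrl.close_job())"
```

```text
the job is handed in; nothing more can be done
None
```

I carried out the whole job and handed it in at about 22 s of the 50 s. The interface gives no verdict, so these results rest on my own checks.

- **Catch and hood:** I reached under the lip with the fingers closed. I pushed the catch about 18 mm to the left, judging by 4 to 5 N of spring force. I lifted the hood past it, moved left to clear the striker, and pushed the hood nearly upright. Before the lever stage, two cameras put the hood at about 1.34 rad, and I did not measure it again.
- **Reset lever:** I swung the peg left until the side force jumped from 3.7 to 8.7 N, which I took as the stop. I held it there for about 0.3 s, backed off and raised the tool clear.

**Final checks:**
- **Hood:** it still stood upright in the scene picture, looking the same as before.
- **Lever:** the peg was back at its rest position, (581, -218) mm against (581, -220) mm before.
- **Catch:** the tab looked back on the middle line in the wrist picture. I did not measure that to the millimetre.
- **Contact:** the wrist force was about zero, and nothing was touching the arm.
- **Bystanders:** the tin, spool, tape and film capacitor looked unmoved in the scene view. The bottle and heatsink behind the hood were not looked at again.

**Checks that failed or disagreed:**
- **Arm in the way:** it hid the hood lip, lever, tin and tape from the top camera at the end. In the last scene picture the network marked the wrong place for the lip.
- **Unit position:** the wrist camera placed the unit about 10 mm further back than the fixed cameras did. I used a value in between and relied on contact forces.

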